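Snap the leaf mounts back into their case and close it

TASK

The loose leaf mounts are done with at the microscope: set each one, window up, in an empty recess of the storage case, take the pusher off its hook and with it (never with the fingers) press every mount straight down until it snaps fully home. Then hang the pusher back upright on its hook and gently lower the lid, without letting it slam, until the case is fully closed. Leave the dish, the beaker and the jar where they are.

Things in the scene. Friction and masses are not known exactly. Their poses are not given: they have to be found in the camera images.
- case: Shallow plastic case fixed on the counter, 230 mm long (own x), 170 mm deep (own y); pale grey deck 45 mm above the counter. Origin: centre of its underside, on the counter. Lid hinged along its +y edge. Six places, 72 mm apart: x -72, 0, 72 mm, y -45, 27 mm; that at (-72,-45) is filled for good by a fixed mount, the other five are the recesses.
- lid (a joint): Lid angle, rad: 0 closed, 1.62 to 1.95 (leaning back) at the start, stop at 2.0. Tray-shaped lid 230 x 170 mm, 12 mm thick over all, hollow 8 mm deep. Stiff hinge: it stays at any angle; 1 to 4 N at the free edge move it. Closed fingertips can push it over from outside and follow it down. It cannot close over a mount that is not snapped home.
- lid_tab (a point): Centre of the black tab (50 mm along the hinge direction, 16 mm, 8 mm thick) in the middle of the lid's free edge, 177 mm from the hinge axis. Moves with the lid. The lid's own edge is 170 mm from the hinge.
- lid_hinge (a point): Middle of the lid's hinge axis, 85 mm to the +y side of the case's origin, 45.5 mm above the counter. The hinge axis runs along the case's x.
- stand: Metal bench stand, fixed on the counter. Base 90 x 90 x 8 mm, post at its +x side, 108 mm high. Origin: on the counter below the axis of the hanging pusher. Its hook is a fork of two level prongs, 18 mm apart, open towards the stand's own -x (roughly to the robot), tops 100 mm high, ending 28 mm in front of that axis in upturned lips 9 mm high.
- fork (a point): Point between the prongs, level with their tops, where the middle of the underside of the pusher's collar rests when it hangs (give or take 5 mm fore and aft, 4 mm sideways). To take the pusher off: lift it 12 mm or more over the lips, then draw it out along the stand's -x by 60 mm or more; its foot does not pass up between the prongs.
- pusher: Hand pusher, round about its upright axis z, 150 mm long, 150 g. Foot 34 mm across, 10 mm thick, rubber face down; shaft 10 mm across; collar 34 mm across, 5 mm thick, underside 75 mm above the foot's face; black handle 26 mm across from 80 to 150 mm. Origin: centre of the foot's face, its lowest point. Hangs upright by the collar in the stand's fork.
- pusher_collar (a point): Centre of the underside of the pusher's collar, on its axis, 75 mm above the foot's face.
- recess0 (a point): Centre of the floor of an empty recess: round hole 47 mm across, 20 mm deep, three spring balls in its wall 8 mm below the deck. A mount set in by hand stops on the balls, underside about 11 mm above this point, top 15 mm above the deck; pressed straight down with 6 to 13 N it snaps to the floor, top 4 mm above the deck. Any mount fits any recess.
- recess1 (a point): Centre of the floor of an empty recess: round hole 47 mm across, 20 mm deep, three spring balls in its wall 8 mm below the deck. A mount set in by hand stops on the balls, underside about 11 mm above this point, top 15 mm above the deck; pressed straight down with 6 to 13 N it snaps to the floor, top 4 mm above the deck. Any mount fits any recess.
- recess2 (a point): Centre of the floor of an empty recess: round hole 47 mm across, 20 mm deep, three spring balls in its wall 8 mm below the deck. A mount set in by hand stops on the balls, underside about 11 mm above this point, top 15 mm above the deck; pressed straight down with 6 to 13 N it snaps to the floor, top 4 mm above the deck. Any mount fits any recess.
- recess3 (a point): Centre of the floor of an empty recess: round hole 47 mm across, 20 mm deep, three spring balls in its wall 8 mm below the deck. A mount set in by hand stops on the balls, underside about 11 mm above this point, top 15 mm above the deck; pressed straight down with 6 to 13 N it snaps to the floor, top 4 mm above the deck. Any mount fits any recess.
- recess4 (a point): Centre of the floor of an empty recess: round hole 47 mm across, 20 mm deep, three spring balls in its wall 8 mm below the deck. A mount set in by hand stops on the balls, underside about 11 mm above this point, top 15 mm above the deck; pressed straight down with 6 to 13 N it snaps to the floor, top 4 mm above the deck. Any mount fits any recess.
- mount0: Leaf mount (may be absent: None): round white puck 24 mm high, 35 g, pressed leaf in the window on top. Flange 44 mm across up to 10 mm high, tapering to 37 mm at the underside; above it a straight body 39 mm across, 10 to 24 mm high, to hold it by. Origin: centre of its underside, z up, round about z. Lies window up on the counter at the start.
- mount1: Leaf mount (may be absent: None): round white puck 24 mm high, 35 g, pressed leaf in the window on top. Flange 44 mm across up to 10 mm high, tapering to 37 mm at the underside; above it a straight body 39 mm across, 10 to 24 mm high, to hold it by. Origin: centre of its underside, z up, round about z. Lies window up on the counter at the start.
- mount2: Leaf mount (may be absent: None): round white puck 24 mm high, 35 g, pressed leaf in the window on top. Flange 44 mm across up to 10 mm high, tapering to 37 mm at the underside; above it a straight body 39 mm across, 10 to 24 mm high, to hold it by. Origin: centre of its underside, z up, round about z. Lies window up on the counter at the start.
- mount3: Leaf mount (may be absent: None): round white puck 24 mm high, 35 g, pressed leaf in the window on top. Flange 44 mm across up to 10 mm high, tapering to 37 mm at the underside; above it a straight body 39 mm across, 10 to 24 mm high, to hold it by. Origin: centre of its underside, z up, round about z. Lies window up on the counter at the start.
- mount4: Leaf mount (may be absent: None): round white puck 24 mm high, 35 g, pressed leaf in the window on top. Flange 44 mm across up to 10 mm high, tapering to 37 mm at the underside; above it a straight body 39 mm across, 10 to 24 mm high, to hold it by. Origin: centre of its underside, z up, round about z. Lies window up on the counter at the start.
- dish: Empty aluminium foil dish, 92 mm across, 14 mm high. A bystander. Origin: centre of its underside.
- beaker: Glass beaker, 68 mm across, 90 mm high. A bystander. Origin: centre of its underside.
- jar: Small glass jar with a yellow cap, 76 mm across, 100 mm high. A bystander. Origin: centre of its underside.
Things that resemble listed ones, but are neither listed nor needed, are in the scene too. Leave any red or yellow look-alike of the mount2 alone.

How it is judged:
By the outcome, as a careful person would: the job done as asked, in the order asked, and still so for the second after the job is handed in, with the robot touching nothing.
Of mount0, mount1, mount2, mount3, mount4 only 3 to 5 are there at a start; the rules pass over those that are not, and their reading is None.
At some moment in a run one of mount0, mount1, mount2, mount3, mount4 may be knocked a few centimetres aside while the robot is not near it.
It also fails if it takes over 210 s, if anything falls off the work surface, if the arm or the gripper's body presses on something with over 40 N, if the wrist force passes 120 N, or if a joint passes its speed limit or range.

ROBOT

A 6-joint arm with a two-finger parallel gripper is mounted at the origin on the work surface. World frame = base frame: x ahead of the robot, y to its left, z up, the work surface at z = 0. Lengths are in m, angles in rad, forces in N, time in s.
With the tool pointing down it reaches from about 0.35 to 0.725 m from the base axis. Payload 4.3 kg.
Tool frame: the origin (TCP) lies at the very end of the fingers, on their centre line; the grasp point (between the pads) lies 19 mm behind it (arm.grasp_offset is the distance from the TCP to the grasp point, in m); z points along the fingers, y is the line along which they close (so a half turn about z gives the same grasp; the last joint's range is limited). The gripper opens to 85 mm and grips with 20 to 120 N. Pads are 22 mm wide; open, the fingers measure 114 mm over their backs; the gripper's body (76 mm by 85 mm) begins 54 mm behind the grasp point. The pads swing forward as they close: fully open they stand 13 mm farther back than shut.
Start: joints at [-0.11, 0.377, 0.081, 1.274, 0, 1.46], TCP at [0.575, 0, 0.231] pointing down, gripper open.
Joint ranges: [-2.72, 2.72], [-0.84, 1.66], [-1.02, 1.22], [-1.77, 2.12], [-1.37, 1.28], [-3.14, 3.14]. Speed limits (rad/s): [2.57, 2.57, 3.14, 3.14, 3.14, 3.14].

INTERFACE

Orientations are given as a rotation vector (axis times angle).
In Python, from plant import arm gives the robot as it stands. The module is installed in compiled form; this text tells all that it offers.
- The arm moves only by the tool step_arm, never from a script. Its argument "deltas" is a list of rows, each a list of 6 numbers: the shift along the tool's x, y, z as a fraction of full scale, then the turn, a rotation vector about the tool's x, y, z as a fraction of full scale. In form: [[dx, dy, dz, wx, wy, wz], ...]. A call has exactly 8 rows; each row shifts and turns the commanded pose from where the row before left it, along the tool's axes as they then stand; what a row does not reach is not made up. Full scale, the value 1, is 2.5 cm for a shift and 0.12 rad for a turn. A row lasts 1/12 s, in which the tool goes at most 41.7 mm and 7.16 degrees, less where a joint would pass 70% of its speed; a pose out of reach is approached as far as the arm can. A call with a number of a shift or a turn outside -1 to 1 is refused whole. A call with a gripper value outside its range is refused whole. "hand" is the finger opening in mm, from 0 to 85.4, set as the call begins (left out, the last holds). The fingers move at their own pace and stop on an object; "newtons" is the grip in N (left out, the last holds). Time passes only in rows, so rows that do not move let the fingers close, or fill a call up. It gives the time, the measured TCP pose, the force, the opening and the grip force at its end, in the units of the state.
- arm.sense(): the state, without advancing time (a new reading comes with each control period).
- arm.grab_frame(name): name is "scene" or "side" or "wrist"; returns a dict with "frame" (480x640x3 uint8, red, green, blue), "K" (3x3 intrinsics, pixels), "R" (3x3) and "t" (3): a world point X has camera coordinates R X + t. Camera axes: x right, y down, z forward; pixel columns grow to the right and rows downward; lengths in m; the calibration is good to about 2 mm. A picture is of the moment at which its call begins. There is no depth.
- arm.hand_in(): hands the job in; it is judged then, once.
Trained networks look in a picture, given as the dict that the camera call returned (one of the last four; its "shot" number tells which), for a name from the list of things; names that differ only in an ending like _2 or _b are one class to them, and where a whole thing is asked for, a point or a joint stands for the part that bears it (a point fixed in the world has none). Each returns a list of dicts, best first, with "p" (0 to 1); they miss things now and then, are a little off and sometimes report something else, mostly with a low value. They report only what shows in the picture. A call takes as long as a camera call. They do not tell look-alikes from the thing itself.
- arm.silhouettes(picture, query): "mask" (480x640 bool, what is visible of it).
- arm.tip_of(picture, query): "centre" ([x, y, z] in m, in the coordinates of the camera as it stood for that picture, good to about 4 mm: a listed point, or the origin of a listed thing).
The state is a dict: "clock": time; "q": joint angles; "joint_vel": joint speeds; "joint_torque": joint torques, N m; "tcp_pos": TCP position; "tcp_rot": TCP orientation; "contact_force": force on the tool from outside, world axes, zero at the start; "ft_torque": the same for the moment, N m; "gripper_width": finger opening in m; "finger_force": force on a finger pad.
Only numpy, scipy, OpenCV 4.12 (cv2) and the standard library are available. Lean on these libraries where they do the work, as an engineer would, in place of code of your own. Each camera call takes 0.05 s, during which the arm holds its last target. There are 200 camera calls.

## Working session

There is one attempt and no reset: what is moved stays moved. The work goes in short steps, Python scripts to look and compute and a tool call to move; the robot and the scene stay as the last step left them, time stands still between calls to the robot, and variables do not carry over. Pictures are saved under pics/ and viewed, at most 14 in all, crops included, and the job is handed in when it is done.

Besides the shell and the picture viewer there is one more tool, called as a command line: name --pt "numbers of a row" for each row, then --argument value for the rest. step_arm: Moves the arm, as the interface text tells. Its arguments: {"type":"object","properties":{"deltas":{"type":"array"},"hand":{"type":"number"},"newtons":{"type":"number"}},"required":["deltas"]}

```bash
mkdir -p pics; cat > h.py <<'E'
import numpy as np, cv2
from plant import arm
from scipy.spatial.transform import Rotation as Rn
def shot(n,save=None):
    f=arm.grab_frame(n)
    if save: cv2.imwrite('pics/'+save+'.png',f['frame'][:,:,::-1])
    return f
def world(f,c): return np.array(f['R']).T@(np.array(c)-np.array(f['t']))
def pix(f,X):
    c=np.array(f['R'])@np.array(X)+np.array(f['t']); p=np.array(f['K'])@c; return p[:2]/p[2]
def find(f,q,pm=0.2):
    return [(np.round(world(f,d['centre']),4),round(d['p'],2)) for d in arm.tip_of(f,q) if d['p']>pm]
E
python3 - <<'E'
from h import *
s=arm.sense();print(s['clock'],s['tcp_pos'],s['tcp_rot'],s['q'])
for n in ['scene','side','wrist']:
    f=shot(n,n+'0')
    print(n, np.round(-np.array(f['R']).T@np.array(f['t']),3))
    for q in ['case','lid_tab','lid_hinge','stand','fork','pusher','pusher_collar','recess0','mount0','dish','beaker','jar']:
        for X,p in find(f,q): print(' ',q,X,p,np.round(pix(f,X)))
print(arm.sense()['clock'])
E
```

```text
0.0 [5.74334210e-01 7.63729960e-05 2.30342738e-01] [-2.22030068e+00 -2.22026845e+00  2.01587394e-03] [-1.10316704e-01  3.78082393e-01  7.96075386e-02  1.27440066e+00
  1.97423210e-05  1.46049412e+00]
scene [ 1.    -0.206  0.874]
  case [ 0.5575  0.1631 -0.0014] 0.88 [407. 214.]
  case [ 0.438  -0.1888  0.0005] 0.38 [217. 223.]
  lid_tab [0.5837 0.281  0.2176] 0.86 [501. 132.]
  lid_tab [ 4.903e-01 -3.323e-01  3.000e-04] 0.68 [150. 270.]
  lid_hinge [0.5732 0.2493 0.0476] 0.72 [456. 193.]
  lid_hinge [ 0.4389 -0.1875  0.0021] 0.58 [217. 223.]
  stand [ 4.899e-01 -3.362e-01 -4.000e-04] 0.79 [148. 271.]
  stand [ 0.761  -0.119   0.0011] 0.62 [312. 362.]
  fork [ 0.4888 -0.3362  0.097 ] 0.82 [132. 245.]
  pusher [ 0.4904 -0.3308  0.0262] 0.89 [147. 264.]
  pusher_collar [ 0.4845 -0.3375  0.0944] 0.55 [131. 244.]
  recess0 [0.5479 0.1113 0.0222] 0.8 [383. 212.]
  recess0 [0.6169 0.099  0.0265] 0.67 [393. 243.]
  recess0 [0.4903 0.2077 0.0232] 0.65 [414. 174.]
  recess0 [0.6307 0.1718 0.0256] 0.63 [432. 236.]
  recess0 [0.5574 0.185  0.023 ] 0.57 [420. 204.]
  recess0 [ 0.4883 -0.3308  0.0
[... 1545 characters left out ...]
 236.]
  beaker [ 7.443e-01 -2.726e-01 -2.000e-04] 0.6 [268. 201.]
  jar [0.7909 0.0665 0.0037] 0.89 [206. 310.]
wrist [0.573 0.075 0.374]
  case [0.5536 0.159  0.0033] 0.85 [292.   5.]
  stand [0.6147 0.0992 0.0253] 0.64 [369.  82.]
  recess0 [0.6161 0.0953 0.0258] 0.69 [370.  87.]
  recess0 [0.5458 0.115  0.0238] 0.59 [282.  61.]
  mount0 [ 0.6296 -0.1746 -0.0049] 0.96 [370. 360.]
  mount0 [ 0.3484 -0.0609 -0.0027] 0.84 [ 86. 260.]
  mount0 [ 5.336e-01 -1.237e-01  4.000e-04] 0.81 [277. 319.]
  mount0 [ 0.4375 -0.1915 -0.0005] 0.71 [189. 376.]
  dish [ 0.7586 -0.1155 -0.0026] 0.6 [499. 311.]
  dish [0.615  0.0979 0.026 ] 0.36 [369.  84.]
  jar [ 0.7884  0.0669 -0.0012] 0.77 [561. 124.]
1.95
```

View pics/scene0.png

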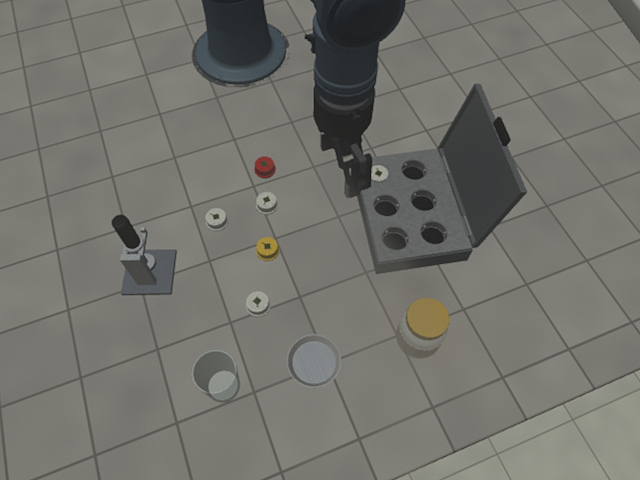

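View pics/side0.png

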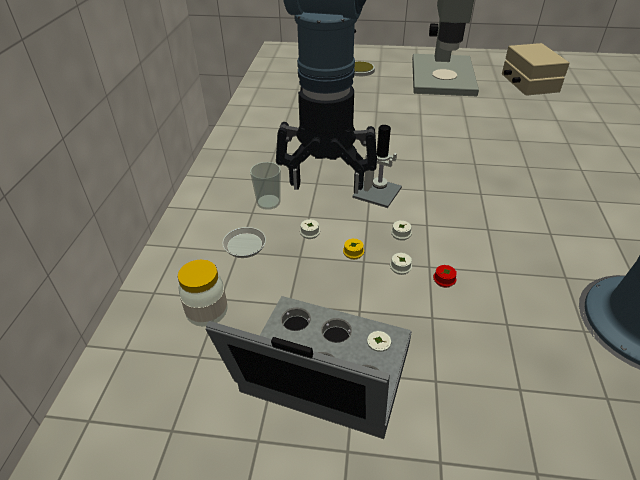

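The scene shows three white mounts: about (216,217), (266,202) and (257,302) in the scene view. The yellow one at (267,248) and red one at (264,167) are look-alikes. The pusher hangs at (131,245) and the case is at the right, lid open, with its fixed mount at (379,173).

step_arm --pt "-0.86 0.28 0.5 0 0 0" --pt "-0.86 0.28 0.5 0 0 0" --pt "-0.86 0.28 0.5 0 0 0" --pt "-0.86 0.28 0.5 0 0 0" --pt "-0.86 0.28 0.5 0 0 0" --pt "-0.86 0.28 0.5 0 0 0" --pt "-0.86 0.28 0.5 0 0 0" --pt "-0.86 0.28 0.5 0 0 0" --hand 60

```text
clock: 2.62
tcp_pos: [0.6313, -0.1731, 0.1307]
tcp_rot: [2.221, 2.221, 0.0]
contact_force: [1.0, -0.3, -0.7]
gripper_width: 0.0599
finger_force: 0.0
```

```bash
cat >> h.py <<'E'
def go(X):
    s=arm.sense(); R=Rn.from_rotvec(s['tcp_rot']).as_matrix()
    d=R.T@(np.array(X)-s['tcp_pos'])/0.025
    print('clock',round(s['clock'],2),'tcp',np.round(s['tcp_pos'],4),'zaxis',np.round(R[:,2],3),'w',round(s['gripper_width'],4),'F',np.round(s['contact_force'],1),'-> deltas',np.round(d,2)); return d
def near(fs,q,X,r=0.04):
    o=[]
    for f in fs:
        for Y,p in find(f,q):
            if np.linalg.norm(Y-np.array(X))<r: o.append(Y); print('  ',f['shot'],Y,p)
    return np.mean(o,0) if o else None
E
python3 - <<'E'
from h import *
loc=np.array([[0,-45],[72,-45],[-72,27],[0,27],[72,27]])/1000.
w=[[[.5479,.1113],[.5518,.1181],[.5458,.115]],[[.6169,.099],[.6198,.1031],[.6161,.0953]],[[.4903,.2077]],[[.5574,.185]],[[.6307,.1718]]]
A=[];B=[]
for l,ws in zip(loc,w):
    for v in ws:A.append(l);B.append(v)
A=np.array(A);B=np.array(B);a=A-A.mean(0);b=B-B.mean(0)
th=np.arctan2((a[:,0]*b[:,1]-a[:,1]*b[:,0]).sum(),(a*b).sum())
R=np.array([[np.cos(th),-np.sin(th)],[np.sin(th),np.cos(th)]]);t=B.mean(0)-R@A.mean(0)
print('case',th,t,'\n',np.round(loc@R.T+t,4), 'hinge',R@[0,.085]+t,'res',np.round(B-A@R.T-t,4).tolist())
f=shot('wrist','w1');g=shot('scene','s1')
X=near([f,g],'mount0',[.63,-.173,0]);print(X)
go([X[0],X[1],.03])
E
```

```text
case -0.2139448303375057 [0.55619471 0.15965015] 
 [[0.5466 0.1157]
 [0.617  0.1004]
 [0.4916 0.2013]
 [0.5619 0.186 ]
 [0.6323 0.1707]] hinge [0.57424161 0.24271223] res [[0.0013, -0.0044], [0.0052, 0.0024], [-0.0008, -0.0007], [-0.0001, -0.0014], [0.0028, 0.0027], [-0.0009, -0.0051], [-0.0013, 0.0064], [-0.0045, -0.001], [-0.0016, 0.0011]]
   4 [ 0.6284 -0.1722 -0.0016] 0.93
   5 [ 0.6302 -0.1746 -0.0037] 0.96
[ 0.6293  -0.1734  -0.00265]
clock 2.82 tcp [ 0.6306 -0.1722  0.1307] zaxis [-0.001  0.001 -1.   ] w 0.0605 F [-1.   0.1  0.2] -> deltas [-0.05 -0.05  4.03]
```

View pics/w1.png

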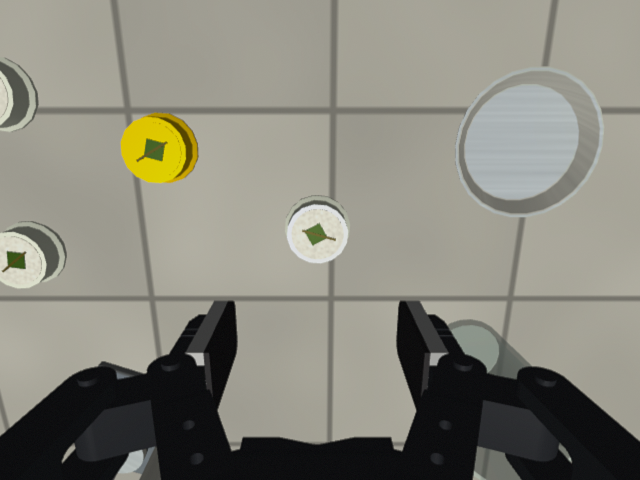

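The wrist picture shows the mount at (317,233), centred between the fingers, with the yellow look-alike at (158,148) well clear. I'm going down to grip it.

step_arm --pt "0 0 0.9 0 0 0" --pt "0 0 0.9 0 0 0" --pt "0 0 0.9 0 0 0" --pt "0 0 0.9 0 0 0" --pt "0 0 0.7 0 0 0" --pt "0 0 0.5 0 0 0" --pt "0 0 0 0 0 0" --pt "0 0 0 0 0 0"

```text
clock: 3.48
tcp_pos: [0.6307, -0.1708, 0.0117]
tcp_rot: [-2.219, -2.222, 0.0]
contact_force: [-0.5, 0.1, 0.9]
gripper_width: 0.0599
finger_force: 0.0
```

step_arm --pt "0 0 0 0 0 0" --pt "0 0 0 0 0 0" --pt "0 0 0 0 0 0" --pt "0 0 0 0 0 0" --pt "0 0 0 0 0 0" --pt "0 0 0 0 0 0" --pt "0 0 0 0 0 0" --pt "0 0 0 0 0 0" --hand 30 --newtons 35

```text
clock: 4.15
tcp_pos: [0.6327, -0.1722, 0.0136]
tcp_rot: [2.219, 2.22, 0.004]
contact_force: [-0.9, 0.9, 6.3]
gripper_width: 0.0371
finger_force: 35.3
```

```bash
python3 - <<'E'
from h import *
f=shot('wrist','w2')
go([.617,.1004,.09])
print(near([f],'mount0',[.63,-.173,0]))
E
```

```text
clock 4.2 tcp [ 0.6327 -0.1722  0.0136] zaxis [ 0.004 -0.001 -1.   ] w 0.0372 F [-0.8  1.1  6.7] -> deltas [10.9  -0.61 -3.06]
   6 [ 0.6311 -0.1737 -0.0018] 0.91
[ 0.6311 -0.1737 -0.0018]
```

View pics/w2.png

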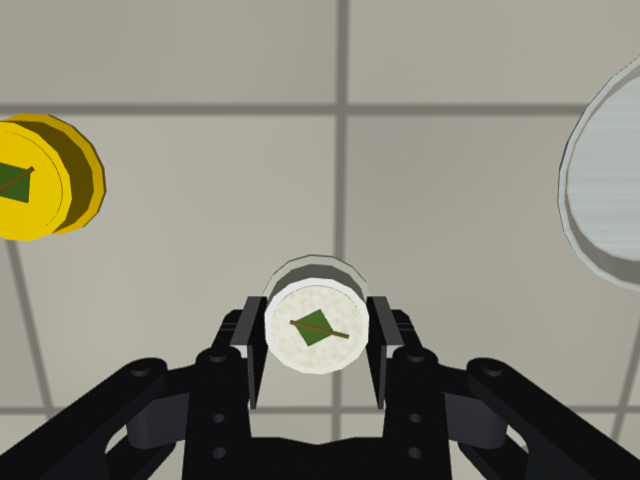

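The mount sits between the pads, centre (317,325). I'll lift it and carry it over the case.

step_arm --pt "0 0 -0.6 0 0 0" --pt "0 0 -0.8 0 0 0" --pt "0.3 0 -0.9 0 0 0" --pt "0.6 0 -0.9 0 0 0" --pt "0.8 0 -0.8 0 0 0" --pt "0.9 0 -0.3 0 0 0" --pt "0.9 0 0 0 0 0" --pt "0.9 0 0 0 0 0"

```text
clock: 4.92
tcp_pos: [0.632, -0.0614, 0.1207]
tcp_rot: [2.22, 2.219, 0.003]
contact_force: [-0.9, -0.1, -0.7]
gripper_width: 0.0374
finger_force: 35.1
```

step_arm --pt "0.9 -0.1 0 0 0 0" --pt "0.9 -0.1 0 0 0 0" --pt "0.9 -0.1 0 0 0 0" --pt "0.8 -0.1 0 0 0 0" --pt "0.6 -0.1 0 0 0 0" --pt "0.3 -0.1 0 0 0 0" --pt "0 0 0 0 0 0" --pt "0 0 0 0 0 0"

```text
clock: 5.58
tcp_pos: [0.6161, 0.0477, 0.119]
tcp_rot: [2.221, 2.221, -0.001]
contact_force: [-0.4, -1.1, -0.7]
gripper_width: 0.0374
finger_force: 35.1
```

```bash
python3 - <<'E'
from h import *
go([.617,.1004,.09])
f=shot('wrist','w3');g=shot('scene','s3')
for h in (f,g):
  for q in ['recess0','mount0']:
    for X,p in find(h,q,.35): print(h['shot'],q,X,p,np.round(pix(h,X)))
E
```

```text
clock 5.58 tcp [0.6161 0.0477 0.119 ] zaxis [ 0.    -0.001 -1.   ] w 0.0374 F [-0.4 -1.1 -0.7] -> deltas [2.11 0.04 1.16]
7 recess0 [0.6163 0.0974 0.0272] 0.86 [320. 160.]
7 recess0 [0.5464 0.1165 0.0255] 0.62 [195. 125.]
7 recess0 [0.6283 0.1675 0.0211] 0.62 [343.  25.]
7 mount0 [ 0.4377 -0.0865  0.    ] 0.73 [ 84. 402.]
7 mount0 [0.6141 0.0467 0.1015] 0.59 [317. 299.]
8 recess0 [0.5568 0.1861 0.0233] 0.85 [420. 203.]
8 recess0 [0.4907 0.2031 0.0209] 0.73 [412. 176.]
8 recess0 [0.5482 0.1144 0.022 ] 0.71 [384. 212.]
8 recess0 [0.6169 0.1007 0.0225] 0.57 [394. 244.]
8 recess0 [0.6311 0.1728 0.0244] 0.57 [432. 237.]
8 mount0 [ 0.4367 -0.0848  0.0029] 0.9 [267. 205.]
8 mount0 [ 0.3551 -0.0615 -0.002 ] 0.85 [265. 172.]
8 mount0 [ 0.4383 -0.1846  0.0026] 0.69 [219. 222.]
8 mount0 [0.6165 0.0432 0.1011] 0.62 [369. 232.]
8 mount0 [ 0.5364 -0.1197  0.0028] 0.61 [267. 252.]
```

View pics/w3.png

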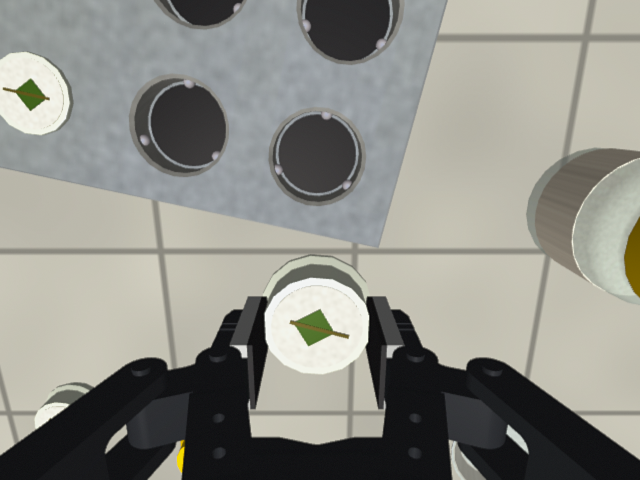

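```bash
cat >> h.py <<'E'
def ray(f,uv,z):
    C=-np.array(f['R']).T@np.array(f['t']); d=np.array(f['R']).T@np.linalg.inv(f['K'])@np.array([uv[0],uv[1],1.]); return C+d*(z-C[2])/d[2]
def rims(f,zd=.045):
    """rim circles of recesses, blob of dark pixels projected to the deck plane"""
    g=cv2.cvtColor(f['frame'],cv2.COLOR_RGB2GRAY)
    for m in [m for m in arm.silhouettes(f,'recess0') if m['p']>.3]:
        c,_=cv2.findContours(m['mask'].astype(np.uint8),0,1)
        c=max(c,key=cv2.contourArea)[:,0,:]
        P=np.array([ray(f,u,zd)[:2] for u in c]).astype(np.float32)
        (x,y),r=cv2.minEnclosingCircle(P); print('  rim',round(x,4),round(y,4),'r',round(r,4),'p',round(m['p'],2))
E
python3 - <<'E'
from h import *
f=shot('wrist')
rims(f)
for u in [(316.5,156),(179,125)]: print(u,ray(f,u,.045))
print('mount top',ray(f,(317,326),.129), 'tcp',arm.sense()['tcp_pos'])
E
```

```text
rim 0.5616 0.1348 r 0.1193 p 0.89
(316.5, 156) [0.61426173 0.10106068 0.045     ]
(179, 125) [0.54430275 0.11663973 0.045     ]
mount top [0.61436081 0.04855235 0.129     ] tcp [0.61614992 0.04741073 0.11879176]
```

step_arm --pt "0.6 0 0 0 0 0" --pt "0.9 0 0 0 0 0" --pt "0.6 0 0.3 0 0 0" --pt "0 0 0.6 0 0 0" --pt "0 0 0.8 0 0 0" --pt "0 0 0.5 0 0 0" --pt "0 0 0.3 0 0 0" --pt "0 0 0.1 0 0 0"

```text
clock: 6.65
tcp_pos: [0.6153, 0.1009, 0.0523]
tcp_rot: [-2.22, -2.222, 0.002]
contact_force: [0.1, 0.4, 0.3]
gripper_width: 0.037
finger_force: 35.2
```

step_arm --pt "0 0 0.1 0 0 0" --pt "0 0 0 0 0 0" --pt "0 0 0 0 0 0" --pt "0 0 0 0 0 0" --pt "0 0 0 0 0 0" --pt "0 0 0 0 0 0" --pt "0 0 0 0 0 0" --pt "0 0 0 0 0 0"

```text
clock: 7.32
tcp_pos: [0.6161, 0.1005, 0.0515]
tcp_rot: [2.221, 2.221, 0.0]
contact_force: [-0.2, -0.5, -0.6]
gripper_width: 0.0372
finger_force: 35.1
```

```bash
python3 - <<'E'
from h import *
f=shot('wrist','w4')
go([.616,.1,.0496])
print(near([f],'mount0',[.616,.1,.036]))
E
```

```text
clock 7.37 tcp [0.6161 0.1005 0.0514] zaxis [ 0.  0. -1.] w 0.0373 F [-0.4 -0.4  0. ] -> deltas [-0.02 -0.    0.07]
   10 [0.6135 0.0976 0.034 ] 0.96
[0.6135 0.0976 0.034 ]
```

View pics/w4.png

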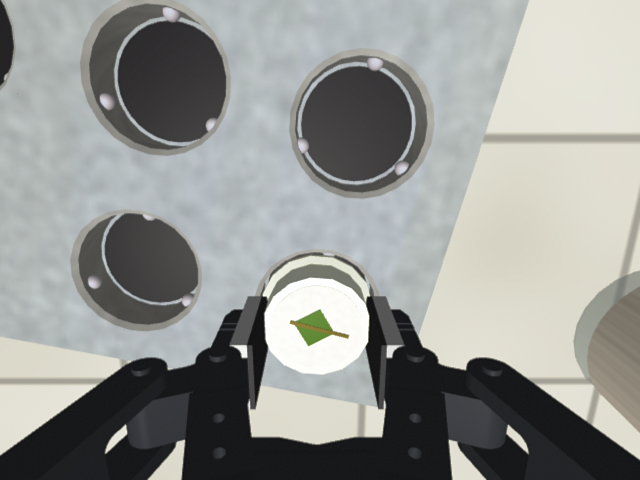

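The mount is in its hole, with the rim visible around it at (318,265). I'm releasing it and going for the next one.

step_arm --pt "0 0 0 0 0 0" --pt "0 0 0 0 0 0" --pt "0 0 0 0 0 0" --pt "0 0 0 0 0 0" --pt "0 0 -0.3 0 0 0" --pt "0 0 -0.7 0 0 0" --pt "0 0 -0.9 0 0 0" --pt "0 0 -0.9 0 0 0" --hand 60

```text
clock: 8.08
tcp_pos: [0.6154, 0.1005, 0.1221]
tcp_rot: [-2.221, -2.221, 0.001]
contact_force: [0.4, 0.3, 0.3]
gripper_width: 0.0599
finger_force: 0.0
```

step_arm --pt "-0.93 -0.9 0 0 0 0" --pt "-0.93 -0.9 0 0 0 0" --pt "-0.93 -0.9 0 0 0 0" --pt "-0.93 -0.9 0 0 0 0" --pt "-0.93 -0.9 0 0 0 0" --pt "-0.93 -0.9 0 0 0 0" --pt "-0.93 -0.9 0 0 0 0" --pt "-0.93 -0.9 0 0 0 0"

```text
clock: 8.75
tcp_pos: [0.4351, -0.0864, 0.122]
tcp_rot: [2.22, 2.221, 0.001]
contact_force: [-0.1, -0.5, -0.5]
gripper_width: 0.06
finger_force: 0.0
```

```bash
python3 - <<'E'
from h import *
f=shot('wrist');g=shot('scene','s5')
X=near([f,g],'mount0',[.436,-.085,0]);print(X)
for Y,p in find(g,'mount0'): print(Y,p)
go([X[0],X[1],.014])
E
```

```text
11 [ 0.4375 -0.0831  0.0007] 0.63
   12 [ 0.4362 -0.0823  0.0017] 0.83
[ 0.43685 -0.0827   0.0012 ]
[ 0.4362 -0.0823  0.0017] 0.83
[ 0.439  -0.1866  0.0024] 0.75
[0.6164 0.0989 0.0316] 0.6
[ 0.5333 -0.1188  0.0046] 0.6
[ 0.3589 -0.0593  0.003 ] 0.44
clock 9.0 tcp [ 0.4369 -0.0856  0.122 ] zaxis [ 0.002 -0.    -1.   ] w 0.0602 F [0.9 0.3 0.5] -> deltas [ 0.11 -0.01  4.32]
```

step_arm --pt "0.08 0 0.9 0 0 0" --pt "0 0 0.9 0 0 0" --pt "0 0 0.9 0 0 0" --pt "0 0 0.9 0 0 0" --pt "0 0 0.5 0 0 0" --pt "0 0 0.2 0 0 0" --pt "0 0 0 0 0 0" --pt "0 0 0 0 0 0"

```text
clock: 9.67
tcp_pos: [0.437, -0.0831, 0.0142]
tcp_rot: [2.22, 2.222, 0.001]
contact_force: [-0.0, -1.1, 0.2]
gripper_width: 0.0599
finger_force: 0.0
```

step_arm --pt "0 0 0 0 0 0" --pt "0 0 0 0 0 0" --pt "0 0 0 0 0 0" --pt "0 0 0 0 0 0" --pt "0 0 0 0 0 0" --pt "0 0 0 0 0 0" --pt "0 0 0 0 0 0" --pt "0 0 0 0 0 0" --hand 30

```text
clock: 10.33
tcp_pos: [0.4375, -0.0837, 0.0152]
tcp_rot: [2.22, 2.22, 0.003]
contact_force: [-0.4, 1.5, 6.2]
gripper_width: 0.0369
finger_force: 34.7
```

step_arm --pt "0 0 -0.6 0 0 0" --pt "0 0 -0.8 0 0 0" --pt "0.3 0.1 -0.9 0 0 0" --pt "0.6 0.3 -0.9 0 0 0" --pt "0.8 0.5 -0.8 0 0 0" --pt "0.9 0.7 -0.3 0 0 0" --pt "0.9 0.7 0 0 0 0" --pt "0.9 0.7 0 0 0 0"

```text
clock: 11.0
tcp_pos: [0.5128, 0.0274, 0.1231]
tcp_rot: [2.22, 2.219, 0.004]
contact_force: [1.6, 0.1, -0.3]
gripper_width: 0.0369
finger_force: 35.1
```

step_arm --pt "0.7 0.7 0 0 0 0" --pt "0.5 0.5 0 0 0 0" --pt "0.3 0.2 0 0 0 0" --pt "0 0 0 0 0 0" --pt "0 0 0 0 0 0" --pt "0 0 0 0 0 0" --pt "0 0 0 0 0 0" --pt "0 0 0 0 0 0"

```text
clock: 11.67
tcp_pos: [0.5453, 0.0632, 0.1214]
tcp_rot: [-2.223, -2.22, 0.001]
contact_force: [0.1, -0.6, -0.6]
gripper_width: 0.037
finger_force: 35.1
```

```bash
cat >> h.py <<'E'
def circ(f,X,z,r,rng=6):
    """best circle of radius r (m) in plane z near X by edge response; world xy"""
    g=cv2.GaussianBlur(cv2.cvtColor(f['frame'],cv2.COLOR_RGB2GRAY),(5,5),1.2)
    e=np.hypot(cv2.Sobel(g,cv2.CV_32F,1,0),cv2.Sobel(g,cv2.CV_32F,0,1)); e=np.minimum(e,60)
    a=np.linspace(0,2*np.pi,120,endpoint=False); best=(-1,)
    C=np.array(f['R']); K=np.array(f['K'])
    for dx in np.arange(-rng,rng+.1,.5):
        for dy in np.arange(-rng,rng+.1,.5):
            P=np.c_[X[0]+dx/1e3+r*np.cos(a),X[1]+dy/1e3+r*np.sin(a),0*a+z]
            p=(P@C.T+f['t'])@K.T; u=(p[:,0]/p[:,2]).astype(int);v=(p[:,1]/p[:,2]).astype(int)
            ok=(u>=0)&(u<640)&(v>=0)&(v<480)
            s=e[v[ok],u[ok]].sum()/120
            if s>best[0]: best=(s,X[0]+dx/1e3,X[1]+dy/1e3)
    return np.round(best,4)
E
python3 - <<'E'
from h import *
f=shot('wrist','w6')
p=arm.sense()['tcp_pos']
print('rims',circ(f,(.5466,.1157),.045,.0235),circ(f,(.5619,.186),.045,.0235),'mount top',circ(f,p[:2],p[2]+.0104,.0195))
go([.5466,.1157,.0515])
E
```

```text
rims [57.914   0.5436  0.1137] [33.0059  0.5599  0.184 ] mount top [59.493   0.5435  0.0613]
clock 11.72 tcp [0.5455 0.0633 0.1214] zaxis [-0. -0. -1.] w 0.0369 F [-1.  -0.3 -0.4] -> deltas [2.1  0.04 2.8 ]
```

View pics/w6.png

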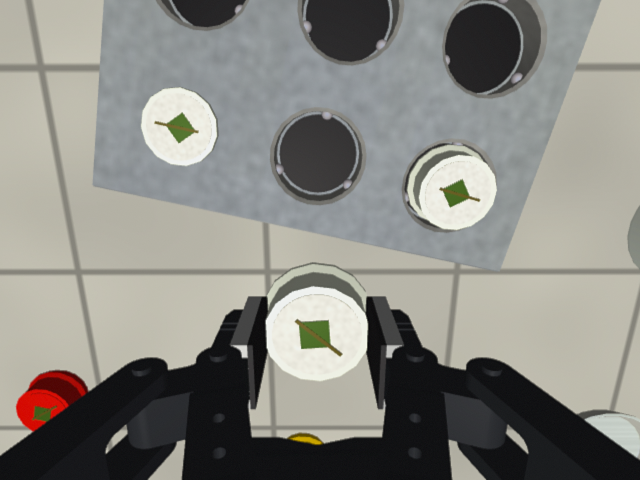

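The second mount hangs at (317,335) ahead of its hole (318,157), and the first sits in its recess at (450,190).

step_arm --pt "0.6 0 0 0 0 0" --pt "0.9 0 0 0 0 0" --pt "0.6 0 0.3 0 0 0" --pt "0 0 0.6 0 0 0" --pt "0 0 0.8 0 0 0" --pt "0 0 0.6 0 0 0" --pt "0 0 0.3 0 0 0" --pt "0 0 0.15 0 0 0"

```text
clock: 12.38
tcp_pos: [0.546, 0.1172, 0.0524]
tcp_rot: [-2.22, -2.22, -0.003]
contact_force: [-0.5, 3.0, 3.1]
gripper_width: 0.037
finger_force: 35.6
```

step_arm --pt "0 0 0 0 0 0" --pt "0 0 0 0 0 0" --pt "0 0 0 0 0 0" --pt "0 0 0 0 0 0" --pt "0 0 0 0 0 0" --pt "0 0 0 0 0 0" --pt "0 0 0 0 0 0" --pt "0 0 0 0 0 0"

```text
clock: 13.05
tcp_pos: [0.546, 0.1167, 0.0527]
tcp_rot: [-2.221, -2.221, -0.001]
contact_force: [-0.6, 2.8, -0.6]
gripper_width: 0.0367
finger_force: 35.3
```

step_arm --pt "0 0 0 0 0 0" --pt "0 0 0 0 0 0" --pt "0 0 0 0 0 0" --pt "0 0 0 0 0 0" --pt "0 0 -0.3 0 0 0" --pt "0 0 -0.7 0 0 0" --pt "0 0 -0.9 0 0 0" --pt "0 0 -0.9 0 0 0" --hand 60

```text
clock: 13.72
tcp_pos: [0.5455, 0.1162, 0.1234]
tcp_rot: [-2.221, -2.221, 0.002]
contact_force: [0.1, 0.6, -0.5]
gripper_width: 0.0602
finger_force: 0.0
```

step_arm --pt "-0.9 -0.3 0 0 0 0" --pt "-1 -0.4 0 0 0 0" --pt "-1 -0.4 0 0 0 0" --pt "-1 -0.4 0 0 0 0" --pt "-1 -0.4 0 0 0 0" --pt "-1 -0.4 0 0 0 0" --pt "-1 -0.4 0 0 0 0" --pt "-1 -0.4 0 0 0 0"

```text
clock: 14.38
tcp_pos: [0.4681, -0.0823, 0.1233]
tcp_rot: [2.22, 2.221, 0.0]
contact_force: [0.9, -1.1, -0.1]
gripper_width: 0.0604
finger_force: 0.0
```

step_arm --pt "-1 -0.4 0 0 0 0" --pt "-1 -0.4 0 0 0 0" --pt "-1 -0.3 0 0 0 0" --pt "-0.8 -0.3 0 0 0 0" --pt "-0.4 0 0 0 0 0" --pt "0 0 0 0 0 0" --pt "0 0 0 0 0 0" --pt "0 0 0 0 0 0"

```text
clock: 15.05
tcp_pos: [0.4338, -0.1851, 0.1227]
tcp_rot: [-2.22, -2.222, -0.001]
contact_force: [-0.2, 0.2, -0.2]
gripper_width: 0.06
finger_force: 0.0
```

```bash
python3 - <<'E'
from h import *
f=shot('wrist');g=shot('scene','s7')
X=near([f,g],'mount0',[.438,-.186,0]);print(X)
for Y,p in find(g,'mount0'): print(Y,p)
go([X[0],X[1],.014])
E
```

```text
14 [ 0.4342 -0.1874  0.0008] 0.63
   15 [ 0.4355 -0.1839  0.0039] 0.71
[ 0.43485 -0.18565  0.00235]
[0.6167 0.1007 0.0298] 0.96
[ 0.5373 -0.119   0.002 ] 0.95
[ 0.3569 -0.0595  0.0017] 0.9
[0.5445 0.1162 0.0383] 0.74
[ 0.4355 -0.1839  0.0039] 0.71
[ 0.5596  0.1661 -0.0021] 0.21
clock 15.3 tcp [ 0.4337 -0.1852  0.1225] zaxis [-0.  0. -1.] w 0.0595 F [0.9 0.2 0.1] -> deltas [-0.02  0.05  4.34]
```

View pics/s7.png

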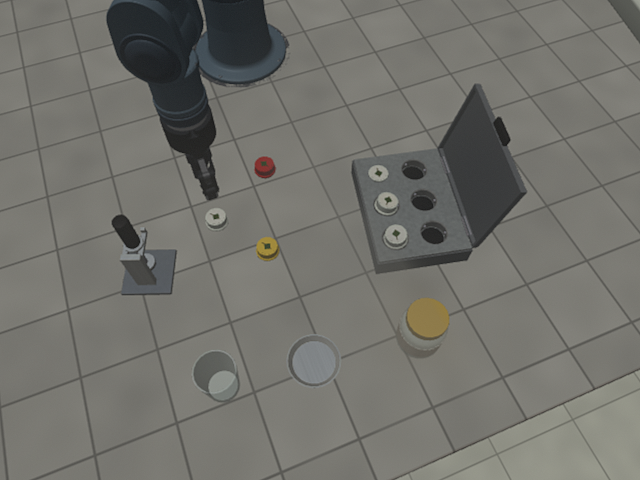

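Two mounts are seated at (387,203) and (396,235), the third white one is at (216,217), and there are no others. I'm picking up the third.

step_arm --pt "0 0 0.9 0 0 0" --pt "0 0.05 0.9 0 0 0" --pt "0 0 0.9 0 0 0" --pt "0 0 0.9 0 0 0" --pt "0 0 0.5 0 0 0" --pt "0 0 0.2 0 0 0" --pt "0 0 0 0 0 0" --pt "0 0 0 0 0 0"

```text
clock: 15.97
tcp_pos: [0.4351, -0.1859, 0.0154]
tcp_rot: [2.221, 2.222, 0.0]
contact_force: [0.6, -0.6, 0.7]
gripper_width: 0.0602
finger_force: 0.0
```

step_arm --pt "0 0 0 0 0 0" --pt "0 0 0 0 0 0" --pt "0 0 0 0 0 0" --pt "0 0 0 0 0 0" --pt "0 0 0 0 0 0" --pt "0 0 0 0 0 0" --pt "0 0 0 0 0 0" --pt "0 0 0 0 0 0" --hand 30

```text
clock: 16.63
tcp_pos: [0.4359, -0.1866, 0.0165]
tcp_rot: [2.22, 2.22, 0.001]
contact_force: [-1.1, 1.7, 6.1]
gripper_width: 0.0371
finger_force: 34.6
```

step_arm --pt "0 0 -0.6 0 0 0" --pt "0 0 -0.8 0 0 0" --pt "0.3 0.1 -0.9 0 0 0" --pt "0.6 0.3 -0.9 0 0 0" --pt "0.8 0.4 -0.8 0 0 0" --pt "1 0.5 -0.3 0 0 0" --pt "1 0.5 0 0 0 0" --pt "1 0.5 0 0 0 0"

```text
clock: 17.3
tcp_pos: [0.4939, -0.0678, 0.1244]
tcp_rot: [2.22, 2.218, 0.003]
contact_force: [0.3, 0.2, -0.3]
gripper_width: 0.037
finger_force: 35.1
```

step_arm --pt "1 0.5 0 0 0 0" --pt "1 0.5 0 0 0 0" --pt "1 0.4 0 0 0 0" --pt "1 0.4 0 0 0 0" --pt "1 0.4 0 0 0 0" --pt "1 0.4 0 0 0 0" --pt "1 0.3 0 0 0 0" --pt "0.6 0.2 0 0 0 0"

```text
clock: 17.97
tcp_pos: [0.5707, 0.124, 0.1232]
tcp_rot: [2.219, 2.223, 0.003]
contact_force: [0.9, 0.3, 0.0]
gripper_width: 0.037
finger_force: 35.1
```

step_arm --pt "0.3 0.1 0 0 0 0" --pt "0.2 0.1 0 0 0 0" --pt "0 0 0 0 0 0" --pt "0 0 0 0 0 0" --pt "0 0 0 0 0 0" --pt "0 0 0 0 0 0" --pt "0 0 0 0 0 0" --pt "0 0 0 0 0 0"

```text
clock: 18.63
tcp_pos: [0.5747, 0.1334, 0.1226]
tcp_rot: [2.222, 2.22, -0.0]
contact_force: [-0.4, 0.5, -0.8]
gripper_width: 0.0369
finger_force: 35.1
```

```bash
python3 - <<'E'
from h import *
f=shot('wrist','w8')
p=arm.sense()['tcp_pos']
print('rims',circ(f,(.56,.184),.045,.0235),'mount top',circ(f,p[:2],p[2]+.0104,.0195))
go([.5619,.186,.0525])
E
```

```text
rims [57.6768  0.5585  0.1845] mount top [55.3416  0.5727  0.133 ]
clock 18.68 tcp [0.5747 0.1335 0.1226] zaxis [ 0. -0. -1.] w 0.0369 F [ 0.1  0.1 -0.6] -> deltas [ 2.1  -0.51  2.81]
```

View pics/w8.png

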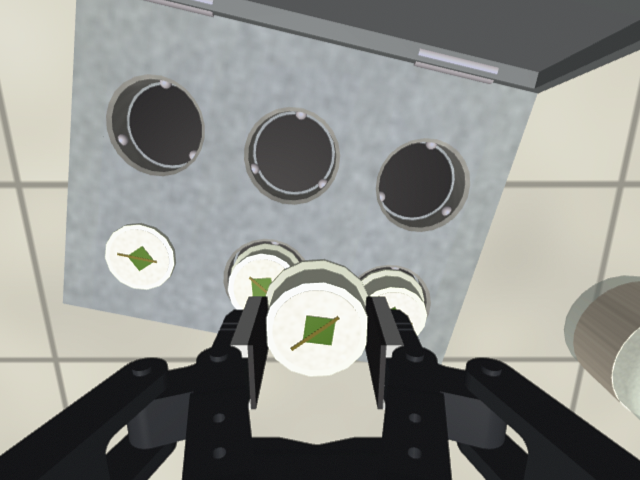

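Third mount held at (317,330), with the target hole at (292,155). I'm moving over it and lowering, watching the clearance to the lid.

step_arm --pt "0.6 -0.2 0 0 0 0" --pt "0.88 -0.25 0 0 0 0" --pt "0.6 -0.1 0.2 0 0 0" --pt "0 0 0.5 0 0 0" --pt "0 0 0.8 0 0 0" --pt "0 0 0.6 0 0 0" --pt "0 0 0.4 0 0 0" --pt "0 0 0.2 0 0 0"

```text
clock: 19.35
tcp_pos: [0.561, 0.1868, 0.0544]
tcp_rot: [-2.22, -2.22, -0.002]
contact_force: [-1.1, 3.9, 6.4]
gripper_width: 0.037
finger_force: 35.8
```

step_arm --pt "0 0 0.05 0 0 0" --pt "0 0 0 0 0 0" --pt "0 0 0 0 0 0" --pt "0 0 0 0 0 0" --pt "0 0 0 0 0 0" --pt "0 0 0 0 0 0" --pt "0 0 0 0 0 0" --pt "0 0 0 0 0 0"

```text
clock: 20.02
tcp_pos: [0.5612, 0.1862, 0.0541]
tcp_rot: [2.221, 2.222, 0.001]
contact_force: [0.2, 3.2, -0.5]
gripper_width: 0.0372
finger_force: 35.2
```

step_arm --pt "0 0 0 0 0 0" --pt "0 0 0 0 0 0" --pt "0 0 0 0 0 0" --pt "0 0 0 0 0 0" --pt "0 0 -0.3 0 0 0" --pt "0 0 -0.7 0 0 0" --pt "0 0 -0.9 0 0 0" --pt "0 0 -0.9 0 0 0" --hand 60

```text
clock: 20.68
tcp_pos: [0.5605, 0.1857, 0.1246]
tcp_rot: [-2.221, -2.221, 0.002]
contact_force: [-0.0, -0.1, 0.4]
gripper_width: 0.06
finger_force: 0.0
```

step_arm --pt "-0.9 0 -0.9 0 0 0" --pt "-1 0 -0.9 0 0 0" --pt "-1 0 -0.6 0 0 0" --pt "-1 0 -0.3 0 0 0" --pt "-1 0 0 0 0 0" --pt "-1 0 0 0 0 0" --pt "-1 0 0 0 0 0" --pt "-1 0 0 0 0 0"

```text
clock: 21.35
tcp_pos: [0.561, -0.0129, 0.1922]
tcp_rot: [2.221, 2.221, 0.001]
contact_force: [0.1, -0.9, -0.1]
gripper_width: 0.0604
finger_force: 0.0
```

```bash
python3 - <<'E'
from h import *
g=shot('scene','s9'); s=shot('side')
for h in (g,s):
  for q in ['mount0','lid_tab','fork','pusher','pusher_collar','stand']:
    for Y,p in find(h,q): print(h['shot'],q,Y,p)
go([.489,-.333,.24])
# stand base: mask contour projected on z=8mm plane
for h in (g,s):
  m=[m for m in arm.silhouettes(h,'stand') if m['p']>.3][0]['mask'].astype(np.uint8)
  ys,xs=np.nonzero(m); print(xs.min(),xs.max(),ys.min(),ys.max())
c=g['frame'][190:310,90:250]; c2=s['frame'][110:220,330:430]
cv2.imwrite('pics/st.png',np.hstack([cv2.resize(c,(480,360),interpolation=cv2.INTER_CUBIC),cv2.resize(c2,(320,360),interpolation=cv2.INTER_CUBIC)])[:,:,::-1])
E
```

```text
17 mount0 [0.6189 0.1009 0.0322] 0.87
17 mount0 [ 0.3574 -0.0603  0.0013] 0.84
17 mount0 [0.5429 0.1162 0.0375] 0.8
17 mount0 [0.5605 0.1876 0.0379] 0.67
17 mount0 [ 0.5336 -0.1167  0.0017] 0.57
17 mount0 [ 0.7914  0.0679 -0.0022] 0.43
17 mount0 [0.5498 0.1145 0.0216] 0.35
17 lid_tab [0.5812 0.2848 0.2178] 0.79
17 fork [ 0.487  -0.3329  0.0984] 0.91
17 pusher [ 0.4901 -0.3324  0.0278] 0.89
17 pusher_collar [ 0.4862 -0.3329  0.0991] 0.66
17 pusher_collar [ 0.4897 -0.3338  0.0977] 0.21
17 stand [ 0.4936 -0.3314 -0.0008] 0.61
18 mount0 [ 0.3536 -0.0631  0.0006] 0.9
18 mount0 [0.6139 0.1003 0.0317] 0.86
18 mount0 [0.5435 0.118  0.0329] 0.66
18 mount0 [ 0.5331 -0.1176  0.0024] 0.61
18 lid_tab [ 0.7448 -0.2709 -0.0023] 0.72
18 lid_tab [0.5868 0.2779 0.2199] 0.69
18 fork [ 0.4932 -0.3325  0.0986] 0.89
18 pusher [ 0.4861 -0.3367  0.0234] 0.63
18 pusher [ 0.7669 -0.1132 -0.0012] 0.51
18 pusher_collar [ 0.4882 -0.3298  0.097 ] 0.69
18 stand [ 0.4915 -0.3346  0.0005] 0.71
clock 22.05 tcp [ 0.561  -0.0111  0.1913] zaxis [ 0.  0. -1.] w 0.0598 F [-0.2 -0.4 -0.6] -> deltas [-12.88  -2.89  -1.95]
120 175 227 294
353 400 147 207
```

View pics/st.png

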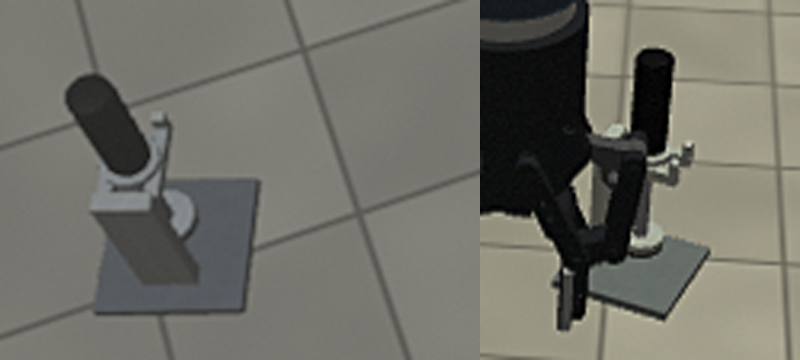

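```bash
python3 - <<'E'
from h import *
g=shot('scene')
P=[ray(g,(90+u/3,190+v/3),.008)[:2] for u,v in [(260,180),(245,310),(95,312)]]
print(np.round(P,4))
a=P[1]-P[0];b=P[1]-P[2];print(np.linalg.norm(a),np.linalg.norm(b),'yaw',np.arctan2(a[1],a[0]),np.arctan2(-b[0],b[1]),'centre',(P[0]+P[2])/2)
for w in [(155+0,115)]: print('lip', ray(g,(90+158/3,190+118/3),.109))
E
```

```text
[[ 0.4716 -0.2754]
 [ 0.554  -0.306 ]
 [ 0.5219 -0.3892]]
0.08784659619039907 0.08920098659944113 yaw -0.3559972729919813 -0.3680014126066974 centre [ 0.49674686 -0.33229641]
lip [ 0.4732738  -0.31042795  0.109     ]
```

The stand's fork opens along world (-0.94, 0.35). In the crop, the pusher's handle rises at (105,120) with the lip at (158,118). I'm moving above the pusher.

step_arm --pt "-0.5 -0.2 -0.6 0 0 0" --pt "-0.9 -0.2 -0.6 0 0 0" --pt "-0.9 -0.2 0 0 0 0" --pt "-0.9 -0.2 0 0 0 0" --pt "-0.9 -0.2 0 0 0 0" --pt "-0.9 -0.2 0 0 0 0" --pt "-0.9 -0.2 0 0 0 0" --pt "-0.9 -0.2 0 0 0 0"

```text
clock: 22.87
tcp_pos: [0.5207, -0.1826, 0.2214]
tcp_rot: [2.221, 2.221, 0.0]
contact_force: [-0.6, 0.3, 0.7]
gripper_width: 0.06
finger_force: 0.0
```

step_arm --pt "-0.9 -0.2 0 0 0 0" --pt "-0.9 -0.2 0 0 0 0" --pt "-0.9 -0.2 0 0 0 0" --pt "-0.9 -0.2 0 0 0 0" --pt "-0.9 -0.2 0 0 0 0" --pt "-0.9 -0.2 0 0 0 0" --pt "-0.7 -0.1 0 0 0 0" --pt "0 0 0 0 0 0"

```text
clock: 23.53
tcp_pos: [0.4878, -0.3374, 0.221]
tcp_rot: [2.225, 2.216, -0.002]
contact_force: [0.4, 0.5, 0.7]
gripper_width: 0.0599
finger_force: 0.0
```

```bash
python3 - <<'E'
from h import *
f=shot('wrist','w10')
for q in ['pusher','pusher_collar','fork','stand']:
    for Y,p in find(f,q): print(q,Y,p)
print('top',circ(f,(.4888,-.3336),.175,.013,8))
go([.4888,-.3336,.122])
E
```

```text
pusher [ 0.488  -0.3356  0.0245] 0.7
pusher_collar [ 0.4882 -0.3356  0.1028] 0.58
stand [ 0.486  -0.3336 -0.0023] 0.83
top [51.5222  0.4873 -0.3336]
clock 23.78 tcp [ 0.4887 -0.333   0.2214] zaxis [ 0.  0. -1.] w 0.0601 F [-0.8 -0.5  0.2] -> deltas [-0.03  0.    3.97]
```

View pics/w10.png

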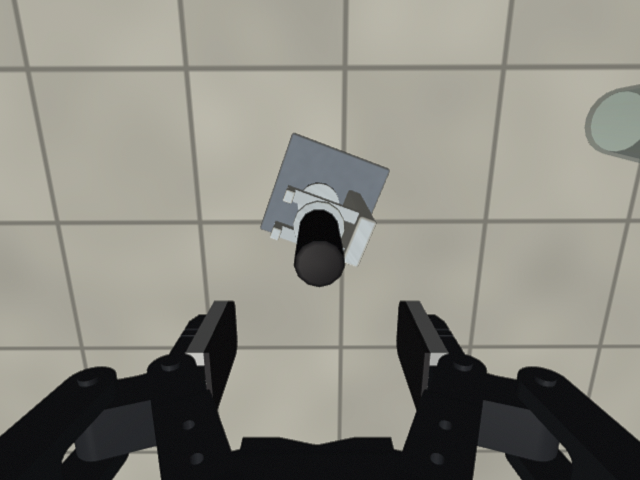

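The handle top at (319,263) is centred between the fingers. I'll go down around it and grip.

step_arm --pt "-0.02 0 0.5 0 0 0" --pt "0 0 0.7 0 0 0" --pt "0 0 0.7 0 0 0" --pt "0 0 0.7 0 0 0" --pt "0 0 0.7 0 0 0" --pt "0 0 0.5 0 0 0" --pt "0 0 0.15 0 0 0" --pt "0 0 0 0 0 0"

```text
clock: 24.45
tcp_pos: [0.488, -0.3329, 0.1215]
tcp_rot: [-2.218, -2.221, 0.0]
contact_force: [0.2, 0.4, -0.1]
gripper_width: 0.0598
finger_force: 0.0
```

step_arm --pt "0 0 0 0 0 0" --pt "0 0 0 0 0 0" --pt "0 0 0 0 0 0" --pt "0 0 0 0 0 0" --pt "0 0 0 0 0 0" --pt "0 0 0 0 0 0" --pt "0 0 0 0 0 0" --pt "0 0 0 0 0 0" --hand 15 --newtons 80

```text
clock: 25.12
tcp_pos: [0.4893, -0.3351, 0.1241]
tcp_rot: [2.22, 2.22, 0.001]
contact_force: [-0.2, 0.9, 6.1]
gripper_width: 0.0245
finger_force: 78.3
```

step_arm --pt "0 0 0 0 0 0" --pt "0 0 0 0 0 0" --pt "0 0 0 0 0 0" --pt "0 0 0 0 0 0" --pt "0 0 0 0 0 0" --pt "0 0 0 0 0 0" --pt "0 0 0 0 0 0" --pt "0 0 0 0 0 0"

```text
clock: 25.78
tcp_pos: [0.4893, -0.3351, 0.1241]
tcp_rot: [2.22, 2.22, 0.001]
contact_force: [-0.7, 1.1, 5.7]
gripper_width: 0.0241
finger_force: 78.3
```

```bash
python3 - <<'E'
from h import *
s=arm.sense(); print(s['tcp_rot'],s['finger_force'])
go([.4888,-.3336,.142])
f=shot('wrist','w11'); 
for q in ['pusher','pusher_collar']:
    for Y,p in find(f,q): print(q,Y,p)
E
```

```text
[2.21951196e+00 2.21956793e+00 7.72869742e-04] 78.2552433013916
clock 25.78 tcp [ 0.4893 -0.3351  0.1241] zaxis [ 0.002 -0.002 -1.   ] w 0.0241 F [-0.7  1.1  5.7] -> deltas [ 0.06 -0.02 -0.72]
pusher_collar [ 0.4853 -0.3342  0.1006] 0.66
```

step_arm --pt "0 0 -0.2 0 0 0" --pt "0 0 -0.3 0 0 0" --pt "0 0 -0.3 0 0 0" --pt "0 0 -0.2 0 0 0" --pt "0 0 0 0 0 0" --pt "0.1 -0.3 0 0 0 0" --pt "0.15 -0.4 0 0 0 0" --pt "0.2 -0.5 0 0 0 0"

```text
clock: 26.6
tcp_pos: [0.4579, -0.323, 0.1471]
tcp_rot: [-2.221, -2.221, 0.0]
contact_force: [0.2, 0.3, -0.7]
gripper_width: 0.0242
finger_force: 78.5
```

step_arm --pt "0.2 -0.55 0 0 0 0" --pt "0.2 -0.55 0 0 0 0" --pt "0.2 -0.5 0 0 0 0" --pt "0.15 -0.4 -0.2 0 0 0" --pt "0 -0.2 -0.6 0 0 0" --pt "0 0 -0.9 0 0 0" --pt "0 0 -0.6 0 0 0" --pt "0 0 0 0 0 0"

```text
clock: 27.27
tcp_pos: [0.4046, -0.3058, 0.2085]
tcp_rot: [2.217, 2.217, 0.0]
contact_force: [0.1, -0.5, -0.8]
gripper_width: 0.0245
finger_force: 78.6
```

```bash
python3 - <<'E'
from h import *
go([.5466,.1157,.2])
g=shot('scene','s12');s=shot('side','d12')
for h in (g,s):
  for q in ['pusher','pusher_collar','mount0']:
    for Y,p in find(h,q,.4): print(h['shot'],q,Y,p)
c=g['frame'][100:400,60:460]; c2=s['frame'][100:400,280:680]
cv2.imwrite('pics/c12.png',np.hstack([cv2.resize(c,(440,330)),cv2.resize(c2,(360,330))])[:,:,::-1])
E
```

```text
clock 27.27 tcp [ 0.4046 -0.3058  0.2085] zaxis [ 0.004 -0.004 -1.   ] w 0.0245 F [ 0.1 -0.5 -0.8] -> deltas [16.86  5.68  0.29]
22 pusher [ 0.4046 -0.3029  0.1132] 0.81
22 pusher_collar [ 0.3965 -0.3082  0.1796] 0.73
22 mount0 [ 0.5344 -0.12    0.0007] 0.86
22 mount0 [ 0.3574 -0.0614  0.0019] 0.83
22 mount0 [0.5458 0.1176 0.0381] 0.75
22 mount0 [0.5609 0.1888 0.0387] 0.56
22 mount0 [0.6187 0.0984 0.031 ] 0.56
23 pusher [ 0.405  -0.3082  0.1094] 0.68
23 pusher_collar [ 0.4032 -0.3015  0.1802] 0.77
23 pusher_collar [ 0.4956 -0.3331  0.1007] 0.68
23 mount0 [ 3.536e-01 -6.440e-02 -1.000e-04] 0.94
23 mount0 [0.5432 0.119  0.0338] 0.87
23 mount0 [ 5.351e-01 -1.178e-01  2.000e-04] 0.77
23 mount0 [0.6171 0.0983 0.0357] 0.64
```

View pics/c12.png

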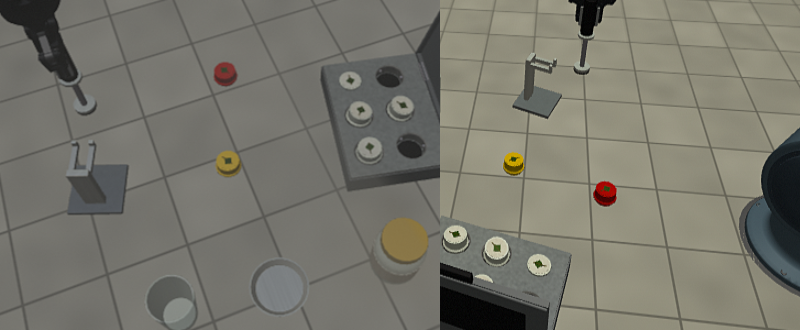

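Pusher in hand, upright: foot at (84,104) in the left crop, fork empty. Now to the case.

step_arm --pt "0.5 0.15 0 0 0 0" --pt "0.8 0.25 0 0 0 0" --pt "1 0.34 0 0 0 0" --pt "1 0.34 0 0 0 0" --pt "1 0.34 0 0 0 0" --pt "1 0.34 0 0 0 0" --pt "1 0.34 0 0 0 0" --pt "1 0.34 0 0 0 0"

```text
clock: 28.33
tcp_pos: [0.4645, -0.1199, 0.2048]
tcp_rot: [-2.221, -2.221, -0.0]
contact_force: [-0.5, -1.0, -0.8]
gripper_width: 0.0245
finger_force: 78.6
```

step_arm --pt "1 0.34 0 0 0 0" --pt "1 0.34 0 0 0 0" --pt "1 0.34 0 0 0 0" --pt "1 0.34 0 0 0 0" --pt "1 0.34 0 0 0 0" --pt "1 0.34 0 0 0 0" --pt "1 0.34 0 0 0 0" --pt "0.8 0.25 0 0 0 0"

```text
clock: 29.0
tcp_pos: [0.5302, 0.0756, 0.2047]
tcp_rot: [-2.219, -2.222, -0.0]
contact_force: [0.1, -0.5, -0.6]
gripper_width: 0.0243
finger_force: 78.6
```

step_arm --pt "0.5 0.2 0 0 0 0" --pt "0.3 0.1 0 0 0 0" --pt "0 0 0 0 0 0" --pt "0 0 0 0 0 0" --pt "0 0 0 0 0 0" --pt "0 0 0 0 0 0" --pt "0 0 0 0 0 0" --pt "0 0 0 0 0 0"

```text
clock: 29.67
tcp_pos: [0.5377, 0.0923, 0.2052]
tcp_rot: [2.223, 2.22, 0.0]
contact_force: [1.4, 1.4, -1.2]
gripper_width: 0.0241
finger_force: 78.7
```

```bash
python3 - <<'E'
from h import *
go([.546,.1163,.167])
E
```

```text
clock 29.67 tcp [0.5377 0.0923 0.2052] zaxis [ 0. -0. -1.] w 0.0241 F [ 1.4  1.4 -1.2] -> deltas [0.96 0.33 1.53]
```

step_arm --pt "0.4 0.13 0 0 0 0" --pt "0.4 0.13 0.2 0 0 0" --pt "0.16 0.07 0.4 0 0 0" --pt "0 0 0.5 0 0 0" --pt "0 0 0.3 0 0 0" --pt "0 0 0.1 0 0 0" --pt "0 0 0 0 0 0" --pt "0 0 0 0 0 0"

```text
clock: 30.33
tcp_pos: [0.5459, 0.1171, 0.1674]
tcp_rot: [-2.221, -2.221, 0.0]
contact_force: [0.2, -0.5, -1.1]
gripper_width: 0.0243
finger_force: 78.7
```

```bash
python3 - <<'E'
from h import *
go([.546,.1163,.147])
f=shot('wrist','w13');g=shot('scene');s=shot('side')
for h in (f,g,s):
  for q in ['pusher','mount0']:
    for Y,p in find(h,q,.3): 
      if np.hypot(Y[0]-.546,Y[1]-.116)<.03: print(h['shot'],q,Y,p)
cv2.imwrite('pics/c13.png',np.hstack([cv2.resize(f['frame'],(440,330)),cv2.resize(g['frame'][120:270,300:460],(352,330))])[:,:,::-1])
E
```

```text
clock 30.33 tcp [0.5459 0.1171 0.1674] zaxis [-0. -0. -1.] w 0.0243 F [ 0.2 -0.5 -1.1] -> deltas [-0.03  0.    0.82]
24 pusher [0.5484 0.1179 0.068 ] 0.64
25 pusher [0.5444 0.1169 0.0713] 0.61
25 mount0 [0.5445 0.1154 0.0371] 0.64
26 pusher [0.5469 0.1166 0.066 ] 0.86
26 mount0 [0.5447 0.1152 0.0357] 0.77
```

View pics/c13.png

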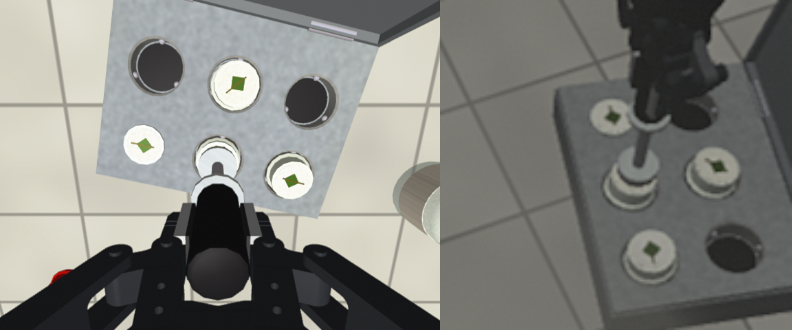

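The foot sits centred over the mount at (218,155). Pressing.

step_arm --pt "0 0 0.2 0 0 0" --pt "0 0 0.1 0 0 0" --pt "0 0 0.1 0 0 0" --pt "0 0 0.1 0 0 0" --pt "0 0 0.1 0 0 0" --pt "0 0 0.1 0 0 0" --pt "0 0 0.1 0 0 0" --pt "0 0 0.1 0 0 0"

```text
clock: 31.45
tcp_pos: [0.5465, 0.1174, 0.148]
tcp_rot: [2.22, 2.221, 0.004]
contact_force: [-8.9, -1.8, 36.3]
gripper_width: 0.0245
finger_force: 82.8
```

step_arm --pt "0 0 0 0 0 0" --pt "0 0 0 0 0 0" --pt "0 0 0 0 0 0" --pt "0 0 0 0 0 0" --pt "0 0 0 0 0 0" --pt "0 0 0 0 0 0" --pt "0 0 0 0 0 0" --pt "0 0 0 0 0 0"

```text
clock: 32.12
tcp_pos: [0.5463, 0.1173, 0.148]
tcp_rot: [2.22, 2.221, 0.003]
contact_force: [-6.3, -0.5, 19.8]
gripper_width: 0.0246
finger_force: 81.0
```

```bash
python3 - <<'E'
from h import *
go([.546,.1163,.147])
g=shot('scene');s=shot('side')
for h in (g,s):
  for q in ['pusher','mount0']:
    for Y,p in find(h,q,.3): 
      if np.hypot(Y[0]-.546,Y[1]-.116)<.03: print(h['shot'],q,Y,p)
E
```

```text
clock 32.12 tcp [0.5463 0.1173 0.148 ] zaxis [ 0.003  0.001 -1.   ] w 0.0246 F [-6.3 -0.5 19.8] -> deltas [-0.04 -0.01  0.04]
27 pusher [0.5465 0.1196 0.0496] 0.67
27 mount0 [0.5425 0.1163 0.0293] 0.62
28 pusher [0.5432 0.1174 0.0488] 0.59
28 mount0 [0.5441 0.1199 0.024 ] 0.56
```

step_arm --pt "0 0 -0.3 0 0 0" --pt "0 0 -0.5 0 0 0" --pt "0 0 -0.3 0 0 0" --pt "-0.14 0.6 0 0 0 0" --pt "-0.2 0.9 0 0 0 0" --pt "-0.2 0.8 0 0 0 0" --pt "-0.1 0.5 0 0 0 0" --pt "0 0 0 0 0 0"

```text
clock: 33.08
tcp_pos: [0.6184, 0.1002, 0.1716]
tcp_rot: [2.222, 2.219, 0.001]
contact_force: [-0.2, -0.6, -2.7]
gripper_width: 0.024
finger_force: 78.9
```

```bash
python3 - <<'E'
from h import *
go([.616,.1003,.146])
g=shot('scene');s=shot('side')
for h in (g,s):
  for q in ['pusher','mount0']:
    for Y,p in find(h,q,.3): 
      if np.hypot(Y[0]-.59,Y[1]-.12)<.09: print(h['shot'],q,Y,p)
E
```

```text
clock 33.08 tcp [0.6184 0.1002 0.1716] zaxis [ 0.001 -0.    -1.   ] w 0.024 F [-0.2 -0.6 -2.7] -> deltas [ 0.   -0.1   1.03]
29 pusher [0.6197 0.1025 0.0725] 0.65
29 mount0 [0.5461 0.1171 0.0278] 0.59
29 mount0 [0.6173 0.0992 0.0313] 0.54
29 mount0 [0.5615 0.1845 0.0377] 0.39
30 pusher [0.6152 0.1035 0.0734] 0.58
30 mount0 [0.5417 0.122  0.0231] 0.76
30 mount0 [0.6144 0.1004 0.0338] 0.71
```

step_arm --pt "0 -0.08 0.1 0 0 0" --pt "0 0 0.2 0 0 0" --pt "0 0 0.15 0 0 0" --pt "0 0 0.12 0 0 0" --pt "0 0 0.12 0 0 0" --pt "0 0 0.12 0 0 0" --pt "0 0 0.12 0 0 0" --pt "0 0 0.1 0 0 0"

```text
clock: 34.05
tcp_pos: [0.6143, 0.1009, 0.148]
tcp_rot: [2.221, 2.221, 0.001]
contact_force: [-7.0, -1.1, 22.8]
gripper_width: 0.0244
finger_force: 81.6
```

step_arm --pt "0 0 0 0 0 0" --pt "0 0 0 0 0 0" --pt "0 0 0 0 0 0" --pt "0 0 0 0 0 0" --pt "0 0 0 0 0 0" --pt "0 0 0 0 0 0" --pt "0 0 0 0 0 0" --pt "0 0 0 0 0 0"

```text
clock: 34.72
tcp_pos: [0.6142, 0.1009, 0.1482]
tcp_rot: [2.221, 2.221, 0.001]
contact_force: [-2.5, -0.3, 8.5]
gripper_width: 0.0244
finger_force: 80.0
```

```bash
python3 - <<'E'
from h import *
go([.561,.186,.172])
g=shot('scene');s=shot('side')
for h in (g,s):
  for q in ['pusher','mount0']:
    for Y,p in find(h,q,.3): 
      if np.hypot(Y[0]-.59,Y[1]-.12)<.09: print(h['shot'],q,Y,p)
E
```

```text
clock 34.72 tcp [0.6142 0.1009 0.1482] zaxis [ 0.001 -0.    -1.   ] w 0.0244 F [-2.5 -0.3  8.5] -> deltas [ 3.4  -2.13 -0.96]
31 pusher [0.6147 0.1006 0.0498] 0.84
31 mount0 [0.544  0.118  0.0233] 0.56
31 mount0 [0.5625 0.1869 0.0383] 0.49
31 mount0 [0.6177 0.0978 0.02  ] 0.47
32 pusher [0.6127 0.1021 0.0474] 0.72
32 mount0 [0.5429 0.1182 0.0234] 0.76
32 mount0 [0.613  0.0986 0.0234] 0.7
```

step_arm --pt "0 0 -0.3 0 0 0" --pt "0 0 -0.5 0 0 0" --pt "0 0 -0.3 0 0 0" --pt "0.6 -0.4 0 0 0 0" --pt "0.8 -0.5 0 0 0 0" --pt "0.9 -0.5 0 0 0 0" --pt "0.7 -0.5 0 0 0 0" --pt "0.4 -0.2 0 0 0 0"

```text
clock: 35.68
tcp_pos: [0.5599, 0.1877, 0.1743]
tcp_rot: [-2.219, -2.223, 0.001]
contact_force: [-0.2, -0.8, -0.6]
gripper_width: 0.0244
finger_force: 79.0
```

```bash
python3 - <<'E'
from h import *
go([.561,.186,.146])
g=shot('scene');
for h in (g,):
  for q in ['pusher','mount0']:
    for Y,p in find(h,q,.3): 
      if np.hypot(Y[0]-.59,Y[1]-.12)<.09: print(h['shot'],q,Y,p)
E
```

```text
clock 35.68 tcp [0.5599 0.1877 0.1743] zaxis [-0.001  0.    -1.   ] w 0.0244 F [-0.2 -0.8 -0.6] -> deltas [-0.07  0.04  1.13]
33 pusher [0.5581 0.1875 0.077 ] 0.82
33 pusher [0.5595 0.1851 0.023 ] 0.51
33 mount0 [0.5418 0.1199 0.027 ] 0.68
33 mount0 [0.6174 0.1015 0.0201] 0.67
33 mount0 [0.561  0.1841 0.0402] 0.58
```

step_arm --pt "-0.07 0.04 0.1 0 0 0" --pt "0 0 0.25 0 0 0" --pt "0 0 0.2 0 0 0" --pt "0 0 0.12 0 0 0" --pt "0 0 0.12 0 0 0" --pt "0 0 0.12 0 0 0" --pt "0 0 0.12 0 0 0" --pt "0 0 0.12 0 0 0"

```text
clock: 36.5
tcp_pos: [0.5633, 0.1842, 0.148]
tcp_rot: [2.221, 2.22, 0.004]
contact_force: [-9.4, -2.9, 34.0]
gripper_width: 0.0244
finger_force: 83.0
```

step_arm --pt "0 0 0 0 0 0" --pt "0 0 0 0 0 0" --pt "0 0 0 0 0 0" --pt "0 0 0 0 0 0" --pt "0 0 0 0 0 0" --pt "0 0 0 0 0 0" --pt "0 0 0 0 0 0" --pt "0 0 0 0 0 0"

```text
clock: 37.17
tcp_pos: [0.563, 0.1842, 0.1481]
tcp_rot: [2.221, 2.22, 0.003]
contact_force: [-4.0, -1.2, 15.8]
gripper_width: 0.0247
finger_force: 81.0
```

step_arm --pt "0 0 -0.3 0 0 0" --pt "0 0 -0.5 0 0 0" --pt "0 0 -0.7 0 0 0" --pt "0 0 -0.7 0 0 0" --pt "0 0 -0.2 0 0 0" --pt "-0.4 0 0 0 0 0" --pt "-0.7 0 0 0 0 0" --pt "-1 0 0 0 0 0"

```text
clock: 37.83
tcp_pos: [0.5619, 0.1318, 0.204]
tcp_rot: [-2.218, -2.223, 0.002]
contact_force: [-0.1, -0.1, -1.5]
gripper_width: 0.0243
finger_force: 79.0
```

```bash
python3 - <<'E'
from h import *
go([.405,-.305,.2])
g=shot('scene');s=shot('side');f=shot('wrist')
for h in (g,s,f):
  for q in ['pusher','mount0','lid_tab']:
    for Y,p in find(h,q,.3): 
      if np.hypot(Y[0]-.59,Y[1]-.12)<.2: print(h['shot'],q,Y,p)
E
```

```text
clock 37.83 tcp [0.5619 0.1318 0.204 ] zaxis [-0.002  0.    -1.   ] w 0.0243 F [-0.1 -0.1 -1.5] -> deltas [-17.46  -6.32   0.17]
34 pusher [0.5628 0.1336 0.103 ] 0.94
34 mount0 [0.5469 0.1192 0.026 ] 0.94
34 mount0 [0.5601 0.1866 0.0283] 0.8
34 mount0 [0.6155 0.0976 0.0229] 0.72
34 lid_tab [0.5806 0.2819 0.2173] 0.68
35 pusher [0.5601 0.124  0.1061] 0.56
35 mount0 [0.6136 0.1027 0.0253] 0.64
35 mount0 [0.5459 0.1231 0.0257] 0.56
35 lid_tab [0.5839 0.2796 0.22  ] 0.91
36 pusher [0.5638 0.1269 0.1057] 0.92
36 pusher [0.4851 0.2073 0.0228] 0.74
36 mount0 [0.6118 0.0962 0.0231] 0.9
36 mount0 [0.56   0.1851 0.0241] 0.87
36 mount0 [0.5459 0.1201 0.0235] 0.61
```

All three are home. Returning the pusher.

step_arm --pt "-1 -0.36 0 0 0 0" --pt "-1 -0.36 0 0 0 0" --pt "-1 -0.36 0 0 0 0" --pt "-1 -0.36 0 0 0 0" --pt "-1 -0.36 0 0 0 0" --pt "-1 -0.36 0 0 0 0" --pt "-1 -0.36 0 0 0 0" --pt "-1 -0.36 0 0 0 0"

```text
clock: 39.1
tcp_pos: [0.4901, -0.0691, 0.2058]
tcp_rot: [2.22, 2.222, 0.001]
contact_force: [0.3, 0.2, -1.5]
gripper_width: 0.0241
finger_force: 78.9
```

step_arm --pt "-1 -0.36 0 0 0 0" --pt "-1 -0.36 0 0 0 0" --pt "-1 -0.36 0 0 0 0" --pt "-1 -0.36 0 0 0 0" --pt "-1 -0.36 0 0 0 0" --pt "-1 -0.36 0 0 0 0" --pt "-1 -0.36 0 0 0 0" --pt "-0.8 -0.4 0 0 0 0"

```text
clock: 39.77
tcp_pos: [0.4174, -0.265, 0.2058]
tcp_rot: [2.221, 2.22, -0.0]
contact_force: [-0.4, -0.7, -1.3]
gripper_width: 0.0245
finger_force: 78.9
```

step_arm --pt "-0.4 -0.2 0 0 0 0" --pt "0 0 0.2 0 0 0" --pt "0 0 0.4 0 0 0" --pt "0 0 0.4 0 0 0" --pt "0 0 0.4 0 0 0" --pt "0 0 0.4 0 0 0" --pt "0 0 0 0 0 0" --pt "0 0 0 0 0 0"

```text
clock: 40.43
tcp_pos: [0.412, -0.272, 0.1594]
tcp_rot: [-2.218, -2.221, -0.0]
contact_force: [0.3, 0.3, -0.9]
gripper_width: 0.0243
finger_force: 78.9
```

```bash
python3 - <<'E'
from h import *
go([.412,-.306,.147])
go([.489,-.335,.147])
g=shot('scene');s=shot('side')
for h in (g,s):
  for q in ['pusher','pusher_collar','fork','stand']:
    for Y,p in find(h,q,.3): print(h['shot'],q,Y,p)
E
```

```text
clock 40.43 tcp [ 0.412  -0.272   0.1594] zaxis [-0.002  0.002 -1.   ] w 0.0243 F [ 0.3  0.3 -0.9] -> deltas [-1.36 -0.    0.49]
clock 40.43 tcp [ 0.412  -0.272   0.1594] zaxis [-0.002  0.002 -1.   ] w 0.0243 F [ 0.3  0.3 -0.9] -> deltas [-2.52  3.08  0.49]
37 pusher [ 0.4118 -0.2675  0.0615] 0.74
37 pusher_collar [ 0.4084 -0.2754  0.1328] 0.59
37 fork [ 0.4861 -0.3356  0.0974] 0.89
37 fork [0.4893 0.2041 0.0245] 0.54
37 stand [ 0.4903 -0.3323  0.0022] 0.81
38 pusher [ 0.4093 -0.2746  0.0612] 0.91
38 pusher_collar [ 0.4118 -0.2705  0.1346] 0.91
38 fork [ 0.4942 -0.3341  0.1011] 0.94
38 stand [0.5503 0.1211 0.0233] 0.52
```

step_arm --pt "-0.4 0 0.1 0 0 0" --pt "-0.5 0 0.2 0 0 0" --pt "-0.46 0 0.15 0 0 0" --pt "0 0 0 0 0 0" --pt "0 0 0 0 0 0" --pt "0 0 0 0 0 0" --pt "0 0 0 0 0 0" --pt "0 0 0 0 0 0"

```text
clock: 41.6
tcp_pos: [0.4125, -0.307, 0.1494]
tcp_rot: [2.221, 2.222, 0.0]
contact_force: [0.8, -0.3, -1.6]
gripper_width: 0.0244
finger_force: 78.9
```

step_arm --pt "-0.1 0.3 0 0 0 0" --pt "-0.19 0.5 0 0 0 0" --pt "-0.2 0.55 0 0 0 0" --pt "-0.2 0.55 0 0 0 0" --pt "-0.2 0.5 0 0 0 0" --pt "-0.15 0.4 0 0 0 0" --pt "-0.1 0.25 0 0 0 0" --pt "0 0 0 0 0 0"

```text
clock: 42.27
tcp_pos: [0.4904, -0.3362, 0.1493]
tcp_rot: [2.219, 2.222, 0.001]
contact_force: [-0.1, 0.7, -0.7]
gripper_width: 0.0244
finger_force: 79.0
```

```bash
python3 - <<'E'
from h import *
go([.489,-.3345,.124])
g=shot('scene');s=shot('side')
for h in (g,s):
  for q in ['pusher','pusher_collar','fork']:
    for Y,p in find(h,q,.3): print(h['shot'],q,Y,p)
E
```

```text
clock 42.27 tcp [ 0.4904 -0.3362  0.1493] zaxis [ 0.001 -0.001 -1.   ] w 0.0244 F [-0.1  0.7 -0.7] -> deltas [ 0.07 -0.06  1.01]
39 pusher [ 0.4885 -0.3322  0.0536] 0.92
39 pusher [0.5463 0.1158 0.0247] 0.43
39 pusher_collar [ 0.4833 -0.3363  0.1238] 0.9
39 fork [ 0.4869 -0.3365  0.0965] 0.98
40 pusher [ 0.4855 -0.3348  0.0475] 0.92
40 pusher [ 7.434e-01 -2.731e-01  7.000e-04] 0.33
40 pusher_collar [ 0.4899 -0.3315  0.1242] 0.69
40 fork [ 0.4949 -0.3347  0.0988] 0.93
40 fork [ 0.4864 -0.3324  0.1235] 0.66
40 fork [0.5862 0.2798 0.2172] 0.46
40 fork [0.5428 0.1217 0.0211] 0.41
```

step_arm --pt "0.04 -0.04 0.1 0 0 0" --pt "0 0 0.25 0 0 0" --pt "0 0 0.25 0 0 0" --pt "0 0 0.2 0 0 0" --pt "0 0 0.12 0 0 0" --pt "0 0 0.1 0 0 0" --pt "0 0 0 0 0 0" --pt "0 0 0 0 0 0"

```text
clock: 43.33
tcp_pos: [0.4874, -0.3344, 0.1242]
tcp_rot: [-2.221, -2.221, 0.0]
contact_force: [-2.3, 2.0, 4.4]
gripper_width: 0.0244
finger_force: 79.7
```

```bash
python3 - <<'E'
from h import *
go([.489,-.3345,.124])
g=shot('scene');s=shot('side')
for h in (g,s):
  for q in ['pusher','pusher_collar']:
    for Y,p in find(h,q,.3): print(h['shot'],q,Y,p)
E
```

```text
clock 43.33 tcp [ 0.4874 -0.3344  0.1242] zaxis [-0.001  0.    -1.   ] w 0.0244 F [-2.3  2.   4.4] -> deltas [-0.    0.07  0.01]
41 pusher [ 0.4869 -0.3309  0.025 ] 0.8
41 pusher [0.791  0.0661 0.0016] 0.36
41 pusher_collar [ 0.4837 -0.3339  0.0939] 0.9
42 pusher_collar [ 0.4878 -0.331   0.0967] 0.85
```

Resting on the fork (+4 N up). Releasing and backing off upward.

step_arm --pt "0 0 0 0 0 0" --pt "0 0 0 0 0 0" --pt "0 0 0 0 0 0" --pt "0 0 0 0 0 0" --pt "0 0 0 0 0 0" --pt "0 0 -0.2 0 0 0" --pt "0 0 -0.4 0 0 0" --pt "0 0 -0.7 0 0 0" --hand 60 --newtons 30

```text
clock: 44.3
tcp_pos: [0.4868, -0.3339, 0.1556]
tcp_rot: [-2.219, -2.219, 0.0]
contact_force: [0.3, 0.0, -0.6]
gripper_width: 0.0599
finger_force: 0.0
```

step_arm --pt "0 0 -0.9 0 0 0" --pt "0 0 -0.9 0 0 0" --pt "0 0 -0.9 0 0 0" --pt "0.3 0 -0.6 0 0 0" --pt "0.8 0 0 0 0 0" --pt "1 0 0 0 0 0" --pt "1 0 0 0 0 0" --pt "1 0 0 0 0 0"

```text
clock: 44.97
tcp_pos: [0.488, -0.2316, 0.2401]
tcp_rot: [2.221, 2.219, 0.001]
contact_force: [0.3, 0.2, -0.0]
gripper_width: 0.0601
finger_force: 0.0
```

```bash
python3 - <<'E'
from h import *
go([.489,-.3345,.124])
g=shot('scene');s=shot('side','d20')
for h in (g,s):
  for q in ['pusher','pusher_collar','lid_tab','lid_hinge']:
    for Y,p in find(h,q,.3): print(h['shot'],q,Y,p)
print(arm.sense()['q'])
E
```

```text
clock 44.97 tcp [ 0.488  -0.2316  0.2401] zaxis [ 0.002 -0.001 -1.   ] w 0.0601 F [ 0.3  0.2 -0. ] -> deltas [-4.11  0.04  4.65]
43 pusher [ 0.4861 -0.3295  0.0258] 0.81
43 pusher_collar [ 0.4827 -0.3361  0.0979] 0.84
43 pusher_collar [0.5451 0.1177 0.0267] 0.51
43 lid_tab [0.583  0.2838 0.2158] 0.78
43 lid_hinge [0.5719 0.2472 0.0434] 0.72
44 pusher [ 0.4868 -0.3354  0.024 ] 0.64
44 pusher [0.5876 0.2794 0.2183] 0.63
44 pusher_collar [ 0.4893 -0.333   0.0997] 0.68
44 lid_tab [0.589  0.2798 0.2177] 0.68
44 lid_hinge [0.5769 0.2424 0.0438] 0.92
[-5.63143814e-01  3.04607882e-01 -3.77619049e-03  1.26231849e+00
 -4.38324143e-05  1.00884950e+00]
```

The pusher hangs at (0.487,-0.333) with its foot at 0.025. Next is the lid: close the fingers, rise, align yaw with the case (0.214 rad), then go behind it.

step_arm --pt "0 0 -0.4 0 0 0.3" --pt "0 0 -0.4 0 0 0.4" --pt "0 0 -0.4 0 0 0.4" --pt "0 0 -0.4 0 0 0.4" --pt "0 0 -0.4 0 0 0.28" --pt "0 0 -0.4 0 0 0" --pt "0 0 -0.4 0 0 0" --pt "0 0 0 0 0 0" --hand 0

```text
clock: 46.13
tcp_pos: [0.4885, -0.2333, 0.3107]
tcp_rot: [2.444, 1.969, 0.002]
contact_force: [-0.1, -1.0, -0.6]
gripper_width: -0.0
finger_force: 0.0
```

```bash
python3 - <<'E'
from h import *
s=arm.sense();R=Rn.from_rotvec(s['tcp_rot']).as_matrix();print(np.round(R,3))
yh=np.array([np.sin(.214),np.cos(.214),0]);H=np.array([.5745,.2435,.0455])
tabs=np.array([[.5837,.281,.2176],[.5874,.2819,.2163],[.5812,.2848,.2178],[.5868,.2779,.2199],[.583,.2838,.2158],[.589,.2798,.2177],[.5806,.2819,.2173],[.5839,.2796,.22]]).mean(0)
d=tabs-H;print(tabs,'theta',np.arctan2(d[2],-d@yh),'r',np.hypot(d[2],d@yh))
T=tabs+.055*yh;T[2]=.30; print(T); go(T)
E
```

```text
[[ 0.213  0.977  0.003]
 [ 0.977 -0.213 -0.002]
 [-0.001  0.003 -1.   ]]
[0.58445   0.2813375 0.2178   ] theta 1.7938777065351899 r 0.17667801603716507
[0.59613037 0.33508291 0.3       ]
clock 46.13 tcp [ 0.4885 -0.2333  0.3107] zaxis [ 0.003 -0.002 -1.   ] w -0.0 F [-0.1 -1.  -0.6] -> deltas [23.13 -0.63  0.4 ]
```

step_arm --pt "0.5 0 0 0 0 0" --pt "0.9 0 0 0 0 0" --pt "1 -0.03 0 0 0 0" --pt "1 -0.03 0 0 0 0" --pt "1 -0.03 0 0 0 0" --pt "1 -0.03 0 0 0 0" --pt "1 -0.03 0 0 0 0" --pt "1 -0.03 0 0 0 0"

```text
clock: 46.8
tcp_pos: [0.5222, -0.0485, 0.3078]
tcp_rot: [-2.444, -1.971, 0.001]
contact_force: [0.1, 0.0, 1.1]
gripper_width: -0.0003
finger_force: 0.0
```

step_arm --pt "1 -0.03 0 0 0 0" --pt "1 -0.03 0 0 0 0" --pt "1 -0.03 0 0 0 0" --pt "1 -0.03 0 0 0 0" --pt "1 -0.03 0 0 0 0" --pt "1 -0.03 0 0 0 0" --pt "1 -0.03 0 0 0 0" --pt "1 -0.03 0 0 0 0"

```text
clock: 47.47
tcp_pos: [0.5585, 0.1481, 0.3077]
tcp_rot: [-2.445, -1.972, 0.002]
contact_force: [-0.4, 0.5, 0.2]
gripper_width: 0.0001
finger_force: 0.0
```

step_arm --pt "1 -0.03 0 0 0 0" --pt "1 -0.03 0 0 0 0" --pt "1 -0.03 0 0 0 0" --pt "1 -0.03 0 0 0 0" --pt "1 -0.03 0 0 0 0" --pt "0.9 0 0 0 0 0" --pt "0.5 0 0 0 0 0" --pt "0.2 0 0 0 0 0"

```text
clock: 48.13
tcp_pos: [0.5896, 0.3109, 0.3069]
tcp_rot: [-2.442, -1.974, 0.003]
contact_force: [0.1, -0.3, 0.2]
gripper_width: 0.0001
finger_force: 0.0
```

```bash
python3 - <<'E'
from h import *
go([.5955,.332,.195]); print(arm.sense()['q'])
s=shot('side');g=shot('scene')
cv2.imwrite('pics/c21.png',np.hstack([cv2.resize(s['frame'][:,:],(440,330)),cv2.resize(g['frame'][:300,240:640],(360,330))])[:,:,::-1])
for h in (g,s):
  for q in ['lid_tab','mount0']:
    for Y,p in find(h,q,.3): print(h['shot'],q,Y,p)
E
```

```text
clock 48.13 tcp [0.5896 0.3109 0.3069] zaxis [-0.002 -0.    -1.   ] w 0.0001 F [ 0.1 -0.3  0.2] -> deltas [0.88 0.06 4.48]
[3.89802964e-01 6.07351364e-01 6.45098618e-01 1.61084204e+00
 7.79399293e-04 2.17168895e+00]
46 lid_tab [0.581  0.2854 0.2163] 0.59
46 mount0 [0.5449 0.1192 0.0268] 0.9
46 mount0 [ 0.3564 -0.0593  0.0007] 0.74
46 mount0 [0.619  0.102  0.0236] 0.59
46 mount0 [ 0.5334 -0.1193  0.0028] 0.58
45 lid_tab [0.5557 0.1224 0.0258] 0.67
45 lid_tab [0.5862 0.2774 0.216 ] 0.56
45 mount0 [ 0.3526 -0.0633  0.0049] 0.83
45 mount0 [0.6155 0.099  0.0249] 0.74
45 mount0 [0.5433 0.1183 0.0229] 0.7
45 mount0 [ 5.366e-01 -1.168e-01 -3.000e-04] 0.63
```

View pics/c21.png

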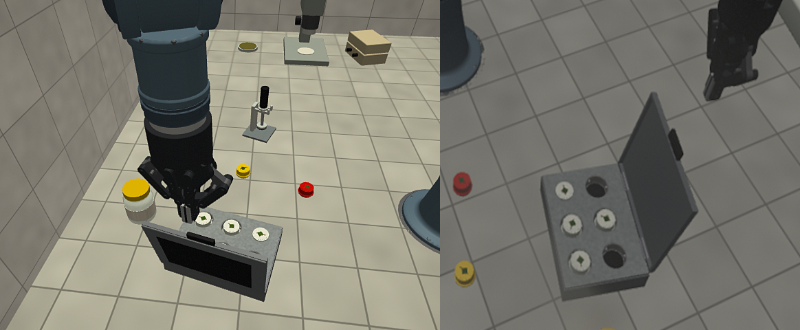

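The lid stands open with the tab at (205,238) in the left crop, and the closed fingers are above and behind its edge. I'm dropping them behind the lid.

step_arm --pt "0.5 0 0 0 0 0" --pt "0.4 0.05 0.2 0 0 0" --pt "0 0 0.6 0 0 0" --pt "0 0 0.8 0 0 0" --pt "0 0 0.9 0 0 0" --pt "0 0 0.9 0 0 0" --pt "0 0 0.7 0 0 0" --pt "0 0 0.3 0 0 0"

```text
clock: 49.1
tcp_pos: [0.595, 0.329, 0.1953]
tcp_rot: [-2.445, -1.971, 0.007]
contact_force: [-0.6, 0.6, -0.6]
gripper_width: -0.0002
finger_force: 0.0
```

```bash
cat > lid.py <<'E'
from h import *
yh=np.array([np.sin(.214),np.cos(.214),0]);xh=np.array([yh[1],-yh[0],0]);H=np.array([.5745,.2435,.0455])
def st():
    s=arm.sense();d=s['tcp_pos']-H
    print('clock',round(s['clock'],2),'yh',round(d@yh,4),'xh',round(d@xh,4),'z',round(s['tcp_pos'][2],4),'F',np.round(s['contact_force'],1))
    return d@yh,s['tcp_pos'][2]
def tgt(th,r=.15):
    return np.array([-r*np.cos(th)+.012*np.sin(th)+.011, .0455+r*np.sin(th)+.012*np.cos(th)])
def table(ths,r=.15):
    P=[tgt(t,r) for t in ths]
    for a,b,t in zip(P[:-1],P[1:],ths[1:]): print('  th %.2f  dx %.2f dz %.2f'%(t,(b[0]-a[0])/.025,-(b[1]-a[1])/.025))
def tab():
    for n in ('scene','side'):
        f=shot(n)
        for Y,p in find(f,'lid_tab',.3):
            d=Y-H
            if abs(d@xh)<.06 and abs(np.hypot(d@yh,d[2])-.177)<.02: print('  tab',Y,p,'theta',round(np.arctan2(d[2],-d@yh),3))
E
python3 - <<'E'
from lid import *
st(); print(tgt(np.pi/2)); table(np.r_[np.pi/2,1.55:0:-.05,0])
E
```

```text
clock 49.1 yh 0.0879 xh 0.0019 z 0.1953 F [-0.6  0.6 -0.6]
[0.023  0.1955]
  th 1.55  dx -0.12 dz -0.01
  th 1.50  dx -0.30 dz -0.01
  th 1.45  dx -0.30 dz 0.00
  th 1.40  dx -0.30 dz 0.02
  th 1.35  dx -0.30 dz 0.03
  th 1.30  dx -0.30 dz 0.05
  th 1.25  dx -0.29 dz 0.06
  th 1.20  dx -0.29 dz 0.08
  th 1.15  dx -0.29 dz 0.09
  th 1.10  dx -0.28 dz 0.11
  th 1.05  dx -0.28 dz 0.12
  th 1.00  dx -0.27 dz 0.14
  th 0.95  dx -0.26 dz 0.15
  th 0.90  dx -0.25 dz 0.16
  th 0.85  dx -0.25 dz 0.17
  th 0.80  dx -0.24 dz 0.19
  th 0.75  dx -0.23 dz 0.20
  th 0.70  dx -0.22 dz 0.21
  th 0.65  dx -0.21 dz 0.22
  th 0.60  dx -0.19 dz 0.23
  th 0.55  dx -0.18 dz 0.24
  th 0.50  dx -0.17 dz 0.25
  th 0.45  dx -0.16 dz 0.26
  th 0.40  dx -0.15 dz 0.26
  th 0.35  dx -0.13 dz 0.27
  th 0.30  dx -0.12 dz 0.28
  th 0.25  dx -0.10 dz 0.28
  th 0.20  dx -0.09 dz 0.29
  th 0.15  dx -0.08 dz 0.29
  th 0.10  dx -0.06 dz 0.29
  th 0.05  dx -0.05 dz 0.30
  th 0.00  dx -0.03 dz 0.30
```

step_arm --pt "-0.2 0 0 0 0 0" --pt "-0.25 0 0 0 0 0" --pt "-0.25 0 0 0 0 0" --pt "-0.25 0 0 0 0 0" --pt "-0.25 0 0 0 0 0" --pt "-0.25 0 0 0 0 0" --pt "-0.25 0 0 0 0 0" --pt "-0.25 0 0 0 0 0"

```text
clock: 49.77
tcp_pos: [0.5867, 0.2825, 0.1999]
tcp_rot: [-2.445, -1.972, -0.005]
contact_force: [0.5, 2.8, 3.2]
gripper_width: -0.0002
finger_force: 1.4
```

```bash
python3 - <<'E'
from lid import *
st();tab()
E
```

```text
clock 49.77 yh 0.0407 xh 0.0036 z 0.1999 F [0.5 2.8 3.2]
  tab [0.5786 0.2719 0.2194] 0.97 theta 1.734
  tab [0.5848 0.2636 0.224 ] 0.88 theta 1.692
```

step_arm --pt "-0.25 0 0 0 0 0" --pt "-0.25 0 0 0 0 0" --pt "-0.25 0 0 0 0 0" --pt "-0.3 0 0 0 0 0" --pt "-0.3 0 0 0 0 0" --pt "-0.3 0 0.02 0 0 0" --pt "-0.3 0 0.03 0 0 0" --pt "-0.3 0 0.05 0 0 0"

```text
clock: 50.63
tcp_pos: [0.5739, 0.2264, 0.1964]
tcp_rot: [2.446, 1.972, -0.0]
contact_force: [0.3, 0.9, 1.7]
gripper_width: 0.0001
finger_force: 1.2
```

```bash
python3 - <<'E'
from lid import *
st();tab();print(tgt(1.3),tgt(1.2))
E
```

```text
clock 50.63 yh -0.0168 xh 0.0031 z 0.1964 F [0.3 0.9 1.7]
  tab [0.5643 0.2034 0.2186] 0.85 theta 1.336
  tab [0.5684 0.2062 0.219 ] 0.55 theta 1.357
[-0.01756213  0.19324371] [-0.03216919  0.18965416]
```

step_arm --pt "-0.3 0 0.06 0 0 0" --pt "-0.29 0 0.08 0 0 0" --pt "-0.29 0 0.1 0 0 0" --pt "-0.28 0 0.11 0 0 0" --pt "-0.28 0 0.13 0 0 0" --pt "-0.27 0 0.14 0 0 0" --pt "-0.26 0 0.15 0 0 0" --pt "-0.25 0 0.16 0 0 0"

```text
clock: 51.5
tcp_pos: [0.5624, 0.1722, 0.1728]
tcp_rot: [2.445, 1.971, 0.0]
contact_force: [0.3, 0.7, 3.0]
gripper_width: -0.0002
finger_force: 0.9
```

```bash
python3 - <<'E'
from lid import *
st();tab();print(tgt(.9),tgt(.95))
E
```

```text
clock 51.5 yh -0.0722 xh 0.0034 z 0.1728 F [0.3 0.7 3. ]
  tab [0.5496 0.142  0.1905] 0.59 theta 0.946
  tab [0.5533 0.1425 0.1898] 0.6 theta 0.95
[-0.07284157  0.17045836] [-0.06649148  0.17449252]
```

step_arm --pt "-0.25 0 0.17 0 0 0" --pt "-0.24 0 0.19 0 0 0" --pt "-0.23 0 0.2 0 0 0" --pt "-0.22 0 0.21 0 0 0" --pt "-0.21 0 0.22 0 0 0" --pt "-0.19 0 0.23 0 0 0" --pt "-0.18 0 0.24 0 0 0" --pt "-0.17 0 0.25 0 0 0"

```text
clock: 52.37
tcp_pos: [0.5533, 0.1312, 0.1297]
tcp_rot: [2.446, 1.971, -0.0]
contact_force: [0.7, -0.6, 1.5]
gripper_width: 0.0001
finger_force: 0.7
```

```bash
python3 - <<'E'
from lid import *
st();tab();print(tgt(.5),tgt(.55))
E
```

```text
clock 52.37 yh -0.1143 xh 0.0032 z 0.1297 F [ 0.7 -0.6  1.5]
  tab [0.5393 0.1001 0.138 ] 0.85 theta 0.56
  tab [0.5468 0.0969 0.1382] 0.61 theta 0.556
[-0.11488428  0.12794482] [-0.11060643  0.13413338]
```

step_arm --pt "-0.16 0 0.26 0 0 0" --pt "-0.15 0 0.26 0 0 0" --pt "-0.13 0 0.27 0 0 0" --pt "-0.12 0 0.28 0 0 0" --pt "-0.06 0 0.18 0 0 0" --pt "-0.06 0 0.15 0 0 0" --pt "-0.05 0 0.15 0 0 0" --pt "-0.05 0 0.15 0 0 0"

```text
clock: 53.23
tcp_pos: [0.549, 0.1126, 0.0874]
tcp_rot: [-2.445, -1.972, 0.001]
contact_force: [0.6, -0.1, 2.1]
gripper_width: 0.0002
finger_force: 0.5
```

```bash
python3 - <<'E'
from lid import *
st();tab();print(tgt(.2),tgt(.1),tgt(0))
E
```

```text
clock 53.23 yh -0.1333 xh 0.0029 z 0.0874 F [ 0.6 -0.1  2.1]
  tab [0.5367 0.0753 0.087 ] 0.73 theta 0.236
  tab [0.5421 0.0741 0.0876] 0.73 theta 0.239
[-0.13362595  0.0870612 ] [-0.13705262  0.07241506] [-0.139   0.0575]
```

step_arm --pt "-0.04 0 0.12 0 0 0" --pt "-0.03 0 0.12 0 0 0" --pt "-0.03 0 0.12 0 0 0" --pt "-0.02 0 0.12 0 0 0" --pt "-0.02 0 0.12 0 0 0" --pt "-0.01 0 0.12 0 0 0" --pt "-0.01 0 0.1 0 0 0" --pt "0 0 0.1 0 0 0"

```text
clock: 54.1
tcp_pos: [0.5484, 0.1086, 0.0645]
tcp_rot: [2.446, 1.972, -0.001]
contact_force: [-0.4, -0.6, 2.0]
gripper_width: 0.0001
finger_force: 0.5
```

step_arm --pt "0 0 0.08 0 0 0" --pt "0 0 0.07 0 0 0" --pt "0 0 0.06 0 0 0" --pt "0 0 0.05 0 0 0" --pt "0 0 0.05 0 0 0" --pt "0 0 0.04 0 0 0" --pt "0 0 0 0 0 0" --pt "0 0 0 0 0 0"

```text
clock: 54.77
tcp_pos: [0.5484, 0.1089, 0.0575]
tcp_rot: [2.445, 1.972, 0.001]
contact_force: [-4.8, -1.6, 11.6]
gripper_width: 0.0
finger_force: 5.6
```

```bash
python3 - <<'E'
from lid import *
st();tab()
E
```

```text
clock 54.77 yh -0.1371 xh 0.0031 z 0.0575 F [-4.8 -1.6 11.6]
  tab [0.5343 0.0728 0.0538] 0.82 theta 0.047
  tab [0.5387 0.0715 0.0513] 0.89 theta 0.033
```

The lid is down (tip at 0.0575, 11.6 N). Lifting off for a final check.

step_arm --pt "0 0 -0.2 0 0 0" --pt "0 0 -0.4 0 0 0" --pt "0 0 -0.8 0 0 0" --pt "0 0 -0.9 0 0 0" --pt "-0.5 0 -0.9 0 0 0" --pt "-0.9 0 -0.9 0 0 0" --pt "-0.9 0 -0.9 0 0 0" --pt "-0.5 0 0 0 0 0"

```text
clock: 55.63
tcp_pos: [0.5363, 0.0389, 0.1864]
tcp_rot: [2.442, 1.967, 0.009]
contact_force: [0.3, -0.6, 0.2]
gripper_width: 0.0001
finger_force: 0.0
```

```bash
python3 - <<'E'
from lid import *
st();tab()
g=shot('scene','s30');s=shot('side')
for h in (g,s):
  for q in ['pusher','pusher_collar','mount0','dish','beaker','jar']:
    for Y,p in find(h,q,.4): print(h['shot'],q,Y,p)
# lid top plane check: project closed-lid front corners vs. edge is left to the tab angle; colour patch at lid centre
for h in (g,s):
  u=pix(h,H-.085*yh+[0,0,.012]).astype(int); print(u,h['frame'][u[1]-3:u[1]+3,u[0]-3:u[0]+3].mean((0,1)))
E
```

```text
clock 55.63 yh -0.208 xh 0.0061 z 0.1864 F [ 0.3 -0.6  0.2]
  tab [0.5332 0.0711 0.0501] 0.67 theta 0.026
  tab [0.5385 0.069  0.0537] 0.57 theta 0.046
61 pusher_collar [ 0.4841 -0.3344  0.0958] 0.84
61 mount0 [ 0.5314 -0.118   0.0038] 0.74
61 mount0 [ 0.3567 -0.0611  0.0004] 0.58
61 dish [ 7.603e-01 -1.187e-01  3.000e-04] 0.97
61 dish [ 0.4843 -0.3352  0.0956] 0.63
61 beaker [ 7.438e-01 -2.715e-01 -1.000e-04] 0.87
61 jar [ 0.7921  0.0703 -0.003 ] 0.75
62 pusher [ 0.484  -0.3347  0.0244] 0.87
62 pusher_collar [ 0.4913 -0.3309  0.0964] 0.93
62 mount0 [ 0.3518 -0.0643  0.0012] 0.77
62 mount0 [ 0.5372 -0.1185 -0.0014] 0.74
62 dish [ 0.7621 -0.1148 -0.0013] 0.77
62 beaker [ 0.4864 -0.3336  0.0287] 0.69
62 beaker [ 0.7443 -0.2717 -0.0033] 0.66
62 beaker [0.5397 0.07   0.0522] 0.55
62 beaker [0.4958 0.2018 0.0266] 0.54
62 jar [0.7914 0.0675 0.0021] 0.63
[410 197] [33.41666667 32.91666667 32.97222222]
[327 347] [28.08333333 26.94444444 26.33333333]
```

```bash
python3 -c "
from plant import arm
print(arm.hand_in())"
```

```text
the job is handed in; nothing more can be done
None
```

The job is handed in: the three loose mounts are pressed home with the pusher, the pusher hangs back upright on its hook, and the lid is fully closed. The dish, beaker, jar and the red and yellow look-alikes were left where they stood; the run took about 56 of the 210 s.

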